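# Pack away the dish machine's drain parts

## Task

Put the dish machine's rinsed drain parts away: first stand the green strainer cup in the round well of its tray, then stand the white filter tube inside the cup, then plug the red stopper into the top of the tube until its flange rests on the rim. Lay the blue spanner flat and fully down in the tray cut to its outline; that may be done at any point. Leave the bowl, the jar and the tumbler where they stand, and let go of everything at the end.

Things in the scene. Friction and masses are not known exactly. Their poses are not given: they have to be found in the camera images.
- cup: Green round strainer cup with black dots, open at the top, standing upright: 68 mm outer diameter, 45 mm high, wall 3 mm, base 4 mm thick (inside 62 mm across). 0.1 kg. Origin: centre of its underside, z up. Stands free on the table at the start.
- filter: White round filter tube with black stripes, open at the top, black floor inside, standing upright: 44 mm outer diameter, 80 mm high, wall 2.5 mm (inside 39 mm across). 0.08 kg. Origin: centre of its underside, z up. When it stands in the cup its underside is 4 mm above the cup's underside and its top 39 mm of height show above the cup's rim.
- stopper: Red stopper standing on its stem, 54 mm high: stem 24 mm diameter from 0 to 22 mm, flange 56 mm diameter from 22 to 28 mm, grip knob 18 mm diameter from 28 to 54 mm above its origin. 0.06 kg. Origin: centre of the stem's underside, z up. Plugged in, the stem is inside the filter tube and the flange lies on its rim: origin 58 mm above the filter's origin.
- spanner: Blue flat open-jaw spanner lying on the table, 10 mm thick, 0.15 kg. Origin: on the underside, in the handle, where to grip it; x points to the jaw, z up. Handle 18 mm wide from x = -63 to +47 mm; jaw head 44 mm wide from x = 42 to 78 mm, mouth 20 mm wide facing +x. Centre of mass about 15 mm from the origin towards the jaw.
- round_tray: Fixed black square tray, 130 x 130 mm, 18 mm high, with one round well in the middle: 84 mm diameter, 12 mm deep, yellow floor 6 mm above the table. Origin: centre of its underside, z up. The cup belongs here, so that its origin is 6 mm above the tray's origin.
- spanner_tray: Fixed black tray, yellow pocket floor, 195 x 100 mm, 14 mm high; pocket 8 mm deep, floor at 6 mm. Origin: on the underside, below where the spanner's origin belongs; x towards the jaw end, z up. Pocket: spanner outline with 8 mm to spare; handle slot 34 mm wide from x = -72, jaw pocket 62 mm wide, x = 33 to 87. A finger notch (x = -25 to 25), pocket-deep, crosses the tray, open at both sides.
- bowl: White bowl, 90 mm across, 40 mm high, a bystander at the left edge of the work. Origin: centre of its underside.
- jar: Amber jar with grey cap, 64 mm across, 85 mm high, a bystander beyond the work. Origin: centre of its underside.
- tumbler: Orange tumbler, 72 mm across, 85 mm high, a bystander at the right edge of the work. Origin: centre of its underside.
Not all that is in view belongs to the job. Leave any pink, purple or yellow look-alike of the filter alone.

How it is judged:
On the way, in this order (a step that is already met when the one before it is completed fails the run):
1. the cup stands in the round well (horizontal distance between cup and round_tray below 0.012 m and z of cup in the frame of round_tray between 0.003 and 0.01 m and angle between cup's own z axis and vertical below 0.12 rad), for 0.2 s.
2. the filter tube stands in the cup, the cup still in the well (all of step 1 and horizontal distance between filter and cup below 0.013 m and z of filter in the frame of cup between 0.001 and 0.008 m and angle between filter's own z axis and vertical below 0.12 rad), for 0.2 s.
3. the stopper is plugged into the filter tube, flange on the rim (all of step 2 and horizontal distance between stopper and filter below 0.012 m and z of stopper in the frame of filter between 0.053 and 0.062 m and angle between stopper's own z axis and vertical below 0.12 rad), for 0.2 s.
At the end, for the whole second after the job is handed in: Cup upright on the floor of the round well (centre within 12 mm), tube upright on the cup's floor (13 mm), stopper upright, flange on the tube's rim (12 mm), spanner flat on its pocket's floor (15 mm, 0.25 rad); uprights within 0.12 rad; all released and at rest (all of step 3 and horizontal distance between spanner and spanner_tray below 0.015 m and z of spanner in the frame of spanner_tray between 0.003 and 0.009 m and angle between spanner's own z axis and vertical below 0.12 rad and angle between the x axis of spanner and the x axis of spanner_tray, either way round below 0.25 rad and linear speed of each of cup, filter, stopper, spanner below 0.02 m/s); the robot touches nothing.
It fails at once if the bowl is pushed more than 30 mm from its place (distance of bowl from where it was at the start of the episode above 0.03 m).
It fails at once if the jar is pushed more than 30 mm from its place (distance of jar from where it was at the start of the episode above 0.03 m).
It fails at once if the tumbler is pushed more than 30 mm from its place (distance of tumbler from where it was at the start of the episode above 0.03 m).
It also fails if it takes over 102 s, if anything falls off the work surface, if the arm or the gripper's body presses on something with over 40 N, if the wrist force passes 120 N, or if a joint passes its speed limit or range.

## Robot

A 7-joint arm with a two-finger parallel gripper is mounted at the origin on the work surface. World frame = base frame: x ahead of the robot, y to its left, z up, the work surface at z = 0. Lengths are in m, angles in rad, forces in N, time in s.
With the tool pointing down it reaches from about 0.4 to 0.9 m from the base axis. Payload 5.6 kg.
Tool frame: the origin (TCP) lies at the very end of the fingers, on their centre line; the grasp point (between the pads) lies 19 mm behind it (pinch_z is the distance from the TCP to the grasp point, in m); z points along the fingers, y is the direction in which the jaws open and shut (so a half turn about z gives the same grasp; the last joint's range is limited). The gripper opens to 92 mm and grips with 3 to 60 N. Pads are 20 mm wide; open, the fingers measure 128 mm over their backs; the gripper's body (75 mm by 189 mm) begins 69 mm behind the grasp point.
Start: joints at [-1.317, 0.468, -0.012, 1.603, 0.006, 1.071, -0.056], TCP at [0.19, 0.622, 0.215] pointing down, gripper open.
Joint ranges: [-2.53, 2.53], [-0.31, 2.02], [-1.57, 1.55], [0.28, 2.44], [-1.29, 4.43], [0.15, 1.84], [-2.92, 2.92]. Speed limits (rad/s): [2.57, 2.57, 3.14, 3.14, 3.14, 3.14, 3.14].

## Interface

Orientations are given as a unit quaternion [x, y, z, w].
In Python, from bench import * gives the robot as it stands.
- The arm moves only by the tool drive_tool, never from a script. Its argument "plan" is a list of rows, each an object of numbers: "tx", "ty", "tz": the shift along the world's x, y, z in m; "ax", "ay", "az": the turn, a rotation vector about the world's x, y, z in rad. In form: [{"tx": .., "ty": .., "tz": .., "ax": .., "ay": .., "az": ..}, ...]. A call has 1 to 5 rows; each row is the pose to reach, as a shift and turn from the pose commanded when the call began; what a row does not reach only later rows make up. A row lasts 1/12 s, in which the tool goes at most 41.7 mm and 7.16 degrees, less where a joint would pass 70% of its speed; a pose out of reach is approached as far as the arm can. A call with a gripper value outside its range is refused whole. "claw" is the opening in per cent of the stroke, from 0 (shut) to 100 (fully open), set as the call begins (left out, the last holds). The fingers move at their own pace and stop on an object; "grip_force" is the grip in N (left out, the last holds). Time passes only in rows, so rows that repeat a pose let the fingers close. It gives the time, the measured TCP pose, the force and the opening at its end, in the units of the state.
- state(): the state, without advancing time (a new reading comes with each control period).
- get_image(name): name is "scene" or "top" or "wrist"; returns (picture, depth): 420x560x3 uint8, blue, green, red; 420x560 float32, m along the optical axis (not along the pixel's ray), 0 where there is no reading.
- calibration(name): a dict with "fx", "fy", "cx", "cy" (pixels), "eye" and "orientation" of the camera in the world; the wrist camera has in their place "tool_from_camera" (4x4, takes a point from camera to tool coordinates, whose origin is the TCP and whose axes are the flange's). Camera axes: x right, y down, z forward; pixel columns grow to the right and rows downward; lengths in m; the calibration is good to about 2 mm. A picture is of the moment at which its call begins: read the wrist's pose just before it. calibration takes no time and is no camera call.
- close_job(): hands the job in, once; it reports no verdict.
Trained networks look in the newest picture that a camera, given by its name, has taken for a name from the list of things; names that differ only in an ending like _2 or _b are one class to them, and where a whole thing is asked for, a point or a joint stands for the part that bears it (a point fixed in the world has none). Each returns a list of dicts, best first, with "confidence" (0 to 1); they miss things now and then, are a little off and sometimes report something else, mostly with a low value. They report only what shows in the picture. A call takes as long as a camera call. They do not tell look-alikes from the thing itself.
- boxes_of(camera, target): "bbox" ([centre column, centre row, width, height] in pixels, round what is visible of it).
The state is a dict: "time_s": time; "joint_positions": joint angles; "joint_vel": joint speeds; "tau": joint torques, N m; "position": TCP position; "tcp_rot": TCP orientation; "force": force on the tool from outside, world axes, zero at the start; "torque": the same for the moment, N m; "gripper_width": finger opening in m.
Only numpy, scipy, OpenCV 4.12 (cv2) and the standard library are available. Lean on these libraries where they do the work, as an engineer would, in place of code of your own. Each camera call takes 0.05 s, during which the arm holds its last target.

## Working session

There is one attempt and no reset: what is moved stays moved. The work goes in short steps, Python scripts to look and compute and a tool call to move; the robot and the scene stay as the last step left them, time stands still between calls to the robot, and variables do not carry over. Pictures are saved under pics/ and viewed, and the job is handed in when it is done.

Besides the shell and the picture viewer there is one more tool, called after ">>>" as a command line: name --argument value ..., lists and objects as JSON in quotes. drive_tool: Moves the arm, as the interface text tells. Its arguments: {"type":"object","properties":{"plan":{"type":"array","items":{"type":"object","properties":{"tx":{"type":"number"},"ty":{"type":"number"},"tz":{"type":"number"},"ax":{"type":"number"},"ay":{"type":"number"},"az":{"type":"number"}}}},"claw":{"type":"number"},"grip_force":{"type":"number"}},"required":["plan"]}

```bash
mkdir -p pics; ls; cat > h.py <<'E'
from bench import *
import numpy as np, cv2
from scipy.spatial.transform import Rotation as R
def cam(name):
    c=calibration(name)
    if 'eye' in c:
        Rm=np.array(c['orientation']); Rm=R.from_quat(Rm).as_matrix() if Rm.size==4 else Rm
        t=np.array(c['eye'])
    else:
        s=state(); T=np.array(c['tool_from_camera']); Rt=R.from_quat(s['tcp_rot']).as_matrix()
        Rm=Rt@T[:3,:3]; t=Rt@T[:3,3]+np.array(s['position'])
    return c,Rm,t
def cloud(name,save=None):
    c,Rm,t=cam(name)
    im,d=get_image(name)
    if save: cv2.imwrite('pics/'+save,im)
    v,u=np.mgrid[0:d.shape[0],0:d.shape[1]]
    P=np.stack([(u-c['cx'])/c['fx']*d,(v-c['cy'])/c['fy']*d,d],-1)@Rm.T+t
    P[d<=0]=np.nan
    return im,d,P
E
python3 - <<'E'
from h import *
print(state())
for n in ['scene','top','wrist']:
    print(calibration(n)); im,d,P=cloud(n,n+'0.png'); np.savez('/tmp/'+n,im=im,d=d,P=P)
E
```

```text
pics
{'time_s': 0.0, 'joint_positions': array([-1.3169946 ,  0.46837219, -0.01160564,  1.60361648,  0.00602806,
        1.07138955, -0.05628601]), 'joint_vel': array([-2.96751935e-04, -2.11030454e-03,  5.60978097e-04, -1.04620539e-03,
       -4.32045693e-04, -3.71691528e-05, -2.99105450e-04]), 'tau': array([-5.51992853e-04, -5.20560551e+01, -1.27475851e-02, -2.43752110e+01,
       -5.64966537e-02,  1.73340517e-02,  1.69523350e-04]), 'position': array([0.1900051 , 0.621004  , 0.21364655]), 'tcp_rot': array([ 1.47873536e-01,  9.89005890e-01, -8.73940707e-04, -5.68101382e-05]), 'force': array([-0.45035417, -0.01091308, -0.30369815]), 'torque': array([-0.04668278, -0.00916355, -0.01128449]), 'gripper_width': 0.09208308259579065}
{'fx': 423.0453036489756, 'fy': 423.0453036489756, 'cx': 284.60767677047824, 'cy': 207.4836303056993, 'eye': array([1.20967628, 0.96393367, 0.76587098]), 'orientation': array([ 0.26521429,  0.8303815 , -0.46915778, -0.14148822])}
{'fx': 513.6397615097117, 'fy': 513.6397615097117, 'cx': 284.9594861700027, 'cy': 211.40147746695587, 'eye': array([ 0.40363165, -0.0217734 ,  1.49465133]), 'orientation': array([-0.69761189,  0.71433687, -0.03126351,  0.04564076])}
{'fx': 311.4309898789709, 'fy': 311.4309898789709, 'cx': 279.9427906823818, 'cy': 207.76774280557356, 'tool_from_camera': array([[ 6.96699990e-04, -9.63196205e-01, -2.68798408e-01,
         7.51179980e-02],
       [ 9.99999283e-01,  4.09237999e-04,  1.12546426e-03,
        -2.68330346e-04],
       [-9.74040385e-04, -2.68799000e-01,  9.63195800e-01,
        -1.69668064e-01],
       [ 0.00000000e+00,  0.00000000e+00,  0.00000000e+00,
         1.00000000e+00]])}
```

View pics/scene0.png

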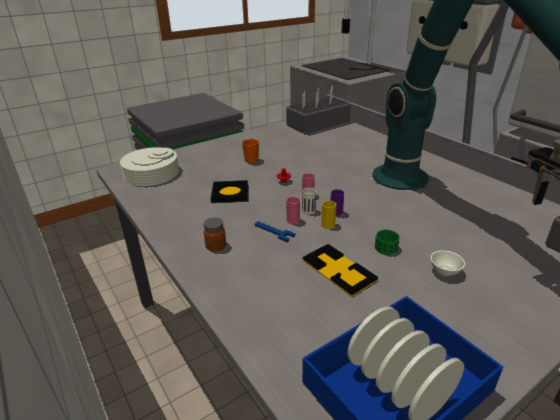

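View pics/top0.png

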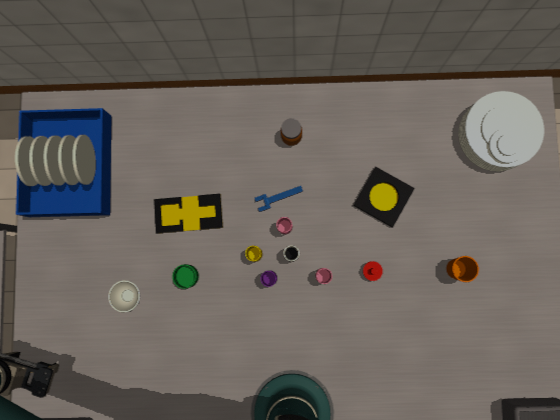

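View pics/wrist0.png

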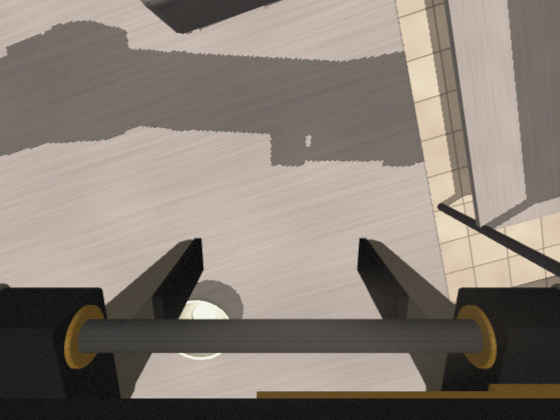

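The green cup is at top-picture pixel (186,276), the red stopper at (372,271), the blue spanner at (278,198) and the round tray at (383,197). The spanner tray is at (188,213), bowl (124,296), jar (291,131), tumbler (464,269).

Filter candidates: white/black (291,254), pink (285,226) and (323,276), yellow (254,254), purple (269,279). I choose the white one with stripes and check it in a crop.

```bash
cat > meas.py <<'E'
from h import *
def load(n): 
    z=np.load('/tmp/%s.npz'%n); return z['im'],z['d'],z['P']
E
python3 - <<'E'
from meas import *
ims=[]
for n,(u,v,w) in {'top':(291,254,50),'scene':(310,205,50)}.items():
    im,d,P=load(n); ims.append(cv2.resize(im[v-w:v+w,u-w:u+w],(400,400),interpolation=cv2.INTER_CUBIC))
cv2.imwrite('pics/crop.png',np.hstack(ims))
im,d,P=load('top')
hsv=cv2.cvtColor(im,cv2.COLOR_BGR2HSV)
Z=P[...,2]
print('table z', np.nanmedian(Z[230:300,200:240]))
def circ(name,u,v,r,zmin,zmax=0.3):
    m=np.zeros(Z.shape,bool); m[v-r:v+r,u-r:u+r]=True
    m&=(Z>zmin)&(Z<zmax)
    q=P[m]; top=np.nanpercentile(q[:,2],95)
    t=q[q[:,2]>top-0.008]
    (cx,cy),rad=cv2.minEnclosingCircle(t[:,:2].astype(np.float32))
    print(name,len(q),'ztop',top.round(4),'mean',q[:,:2].mean(0).round(4),'toppts',len(t),t[:,:2].mean(0).round(4),'mec',round(cx,4),round(cy,4),round(rad,4))
for a in [('cup',186,276,18,.01),('filter',291,254,14,.03),('stopper',372,271,16,.01),('bowl',124,296,20,.01),('jar',291,131,16,.02),('tumbler',464,269,20,.02),
 ('pink1',285,226,12,.03),('pink2',323,276,12,.03),('yellow',254,254,12,.03),('purple',269,279,12,.03)]: circ(*a)
# trays & spanner
def reg(name,m):
    q=P[m&np.isfinite(Z)]
    r=cv2.minAreaRect(q[:,:2].astype(np.float32)); print(name,len(q),q.mean(0).round(4),[np.round(x,4) for x in r], cv2.boxPoints(r).round(3).tolist())
H,S,V=cv2.split(hsv)
def box(u0,u1,v0,v1):
    m=np.zeros(Z.shape,bool); m[v0:v1,u0:u1]=1; return m
blue=(H>95)&(H<125)&(S>120)
reg('spanner',blue&box(245,310,175,220))
yel=(H>20)&(H<35)&(S>150)
reg('rt floor',yel&box(345,420,160,235)); reg('st floor',yel&box(145,230,185,240))
blk=(V<50)
reg('rt',(blk|yel)&box(345,420,160,235)); reg('st',(blk|yel)&box(145,230,185,240))
E
```

```text
table z 0.00025960517601397726
cup 217 ztop 0.0478 mean [0.3862 0.2962] toppts 91 [0.3854 0.2949] mec 0.3863 0.2957 0.0341
filter 60 ztop 0.0854 mean [ 0.4446 -0.0061] toppts 34 [ 0.4445 -0.0077] mec 0.4438 -0.0074 0.0215
stopper 304 ztop 0.0539 mean [ 0.3897 -0.2353] toppts 33 [ 0.3896 -0.2356] mec 0.3889 -0.2363 0.0092
bowl 614 ztop 0.0429 mean [0.3334 0.4746] toppts 165 [0.3338 0.4729] mec 0.3354 0.4675 0.0453
jar 459 ztop 0.0889 mean [ 0.7868 -0.0155] toppts 278 [ 0.7936 -0.0152] mec 0.7939 -0.0155 0.028
tumbler 445 ztop 0.0874 mean [ 0.3899 -0.4832] toppts 130 [ 0.3913 -0.4792] mec 0.3893 -0.4779 0.0364
pink1 92 ztop 0.084 mean [0.5238 0.0108] toppts 43 [0.5245 0.0102] mec 0.5227 0.0104 0.0217
pink2 70 ztop 0.083 mean [ 0.3797 -0.0967] toppts 43 [ 0.3789 -0.0959] mec 0.3799 -0.0958 0.0216
yellow 89 ztop 0.0831 mean [0.4458 0.0981] toppts 40 [0.445 0.098] mec 0.4458 0.0982 0.0217
purple 75 ztop 0.0827 mean [0.375  0.0576] toppts 45 [0.3761 0.0583] mec 0.3755 0.0574 0.0217
spanner 320 [0.6091 0.0297 0.0102] [array([0.6119, 0.024 ]), array([0.0422, 0.1374]), np.float64(20.0722)] [[
[... 596 characters left out ...]
900000095367432], [0.6159999966621399, 0.1940000057220459], [0.6240000128746033, 0.37299999594688416], [0.5230000019073486, 0.37700000405311584]]
rt 2030 [ 0.6017 -0.279   0.0142] [array([ 0.6018, -0.2788]), array([0.1296, 0.1317]), np.float64(58.7145)] [[0.5120000243186951, -0.30000001192092896], [0.6240000128746033, -0.36800000071525574], [0.6919999718666077, -0.257999986410141], [0.5789999961853027, -0.1889999955892563]]
st 2247 [0.5684 0.2905 0.0101] [array([0.5692, 0.2904]), array([0.1022, 0.1946]), np.float64(3.7963)] [[0.5120000243186951, 0.3840000033378601], [0.5249999761581421, 0.1899999976158142], [0.6269999742507935, 0.19699999690055847], [0.6140000224113464, 0.39100000262260437]]
```

View pics/crop.png

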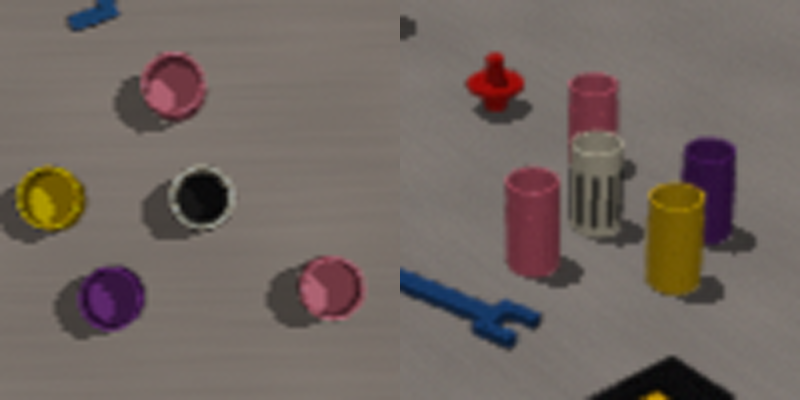

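The crop confirms it: the white tube with black stripes and a black floor is the filter at top pixel (291,254), and its neighbours are plain pink, yellow and purple. The measured radii and heights fit the given sizes. I'll move to above the cup.

>>> drive_tool --plan '[{"tx":0.1,"ty":-0.165,"tz":-0.02},{"tx":0.1,"ty":-0.165,"tz":-0.02},{"tx":0.1,"ty":-0.165,"tz":-0.02},{"tx":0.1,"ty":-0.165,"tz":-0.02},{"tx":0.1,"ty":-0.165,"tz":-0.02}]' --claw 100 --grip_force 20

```text
invalid input
```

>>> drive_tool --plan '[{"tx":0.096,"ty":-0.16,"tz":-0.05},{"tx":0.096,"ty":-0.16,"tz":-0.05},{"tx":0.096,"ty":-0.16,"tz":-0.05},{"tx":0.096,"ty":-0.16,"tz":-0.05},{"tx":0.096,"ty":-0.16,"tz":-0.05}]'

```text
invalid input
```

>>> drive_tool --plan '[{"tx":0.1,"ty":-0.165,"tz":-0.02,"ax":0,"ay":0,"az":0},{"tx":0.1,"ty":-0.165,"tz":-0.02,"ax":0,"ay":0,"az":0},{"tx":0.1,"ty":-0.165,"tz":-0.02,"ax":0,"ay":0,"az":0},{"tx":0.1,"ty":-0.165,"tz":-0.02,"ax":0,"ay":0,"az":0},{"tx":0.1,"ty":-0.165,"tz":-0.02,"ax":0,"ay":0,"az":0}]' --claw 100 --grip_force 20

```text
time_s: 0.57
position: [0.2922, 0.4524, 0.1939]
tcp_rot: [0.149, 0.989, -0.001, 0.0]
force: [-0.2, -0.9, -0.2]
gripper_width: 0.0919
```

>>> drive_tool --plan '[{"tx":0.095,"ty":-0.16,"tz":-0.06,"ax":0,"ay":0,"az":0},{"tx":0.095,"ty":-0.16,"tz":-0.06,"ax":0,"ay":0,"az":0},{"tx":0.095,"ty":-0.16,"tz":-0.06,"ax":0,"ay":0,"az":0},{"tx":0.095,"ty":-0.16,"tz":-0.06,"ax":0,"ay":0,"az":0},{"tx":0.095,"ty":-0.16,"tz":-0.06,"ax":0,"ay":0,"az":0}]'

```text
time_s: 0.98
position: [0.3863, 0.2927, 0.1336]
tcp_rot: [0.149, 0.989, -0.001, -0.0]
force: [0.9, 0.4, -0.0]
gripper_width: 0.092
```

```bash
python3 - <<'E'
from h import *
im,d,P=cloud('wrist','w1.png'); print(state()['position'],state()['joint_positions'].round(2))
hsv=cv2.cvtColor(im,cv2.COLOR_BGR2HSV); g=(hsv[...,0]>40)&(hsv[...,0]<85)&(hsv[...,1]>80)
q=P[g&np.isfinite(P[...,2])]; print(len(q), np.percentile(q[:,2],[5,50,98]))
t=q[q[:,2]>np.percentile(q[:,2],98)-.008]; print(cv2.minEnclosingCircle(t[:,:2].astype(np.float32)))
E
```

```text
[0.38806662 0.28787219 0.13235415] [-0.81  0.3   0.11  2.08 -0.04  0.77  0.6 ]
5138 [0.00265995 0.00504005 0.24510742]
((0.36396872997283936, 0.2912600636482239), 0.05942465737462044)
```

View pics/w1.png

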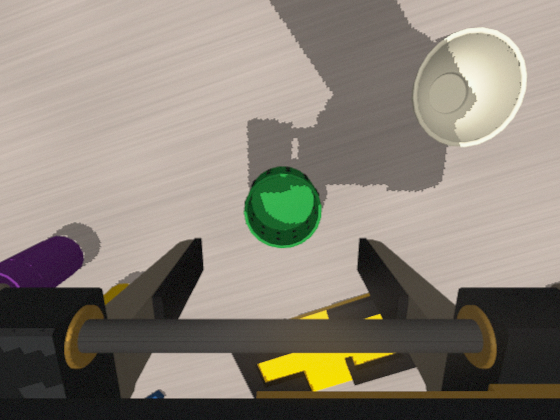

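The wrist picture shows the cup at pixel (283,207), between the fingers ahead of the tool, with the bowl at (468,88).

```bash
cat >> h.py <<'E'
def rim(P,g,zlo,zhi):
    q=P[g&(P[...,2]>zlo)&(P[...,2]<zhi)]
    (c,r)=cv2.minEnclosingCircle(q[:,:2].astype(np.float32))
    A=np.c_[2*q[:,:2],np.ones(len(q))]; s=np.linalg.lstsq(A,(q[:,:2]**2).sum(1),rcond=None)[0]
    return len(q),np.round(c,4),round(r,4),'mean',q.mean(0).round(4),'lsq',s[:2].round(4),round(float(np.sqrt(s[2]+s[0]**2+s[1]**2)),4)
def roi(P,u0,u1,v0,v1):
    m=np.zeros(P.shape[:2],bool); m[v0:v1,u0:u1]=1; return m
E
python3 - <<'E'
from h import *
print(state()['position'],state()['joint_vel'].round(2))
im,d,P=cloud('wrist'); print(state()['position'])
hsv=cv2.cvtColor(im,cv2.COLOR_BGR2HSV); g=(hsv[...,0]>40)&(hsv[...,0]<85)&(hsv[...,1]>80)&roi(P,230,340,150,260)
print(np.nanpercentile(P[g][:,2],[50,90,98])); print(rim(P,g,.038,.055))
E
```

```text
[0.38806662 0.28787219 0.13235415] [-0.05 -0.   -0.03 -0.03  0.    0.06 -0.14]
[0.38678949 0.29105431 0.13317672]
[0.00456879 0.04420893 0.04524879]
(998, array([0.3871, 0.2942]), 0.034, 'mean', array([0.3889, 0.295 , 0.0436]), 'lsq', array([0.3867, 0.2944]), 0.032)
```

>>> drive_tool --plan '[{"tx":0,"ty":0.002,"tz":-0.04,"ax":0,"ay":0,"az":0},{"tx":0,"ty":0.002,"tz":-0.08,"ax":0,"ay":0,"az":0},{"tx":0,"ty":0.002,"tz":-0.109,"ax":0,"ay":0,"az":0},{"tx":0,"ty":0.002,"tz":-0.109,"ax":0,"ay":0,"az":0}]'

```text
time_s: 1.42
position: [0.3814, 0.2969, 0.021]
tcp_rot: [0.147, 0.989, -0.004, -0.003]
force: [-1.3, -0.6, -0.2]
gripper_width: 0.0917
```

>>> drive_tool --plan '[{"tx":0,"ty":0,"tz":0,"ax":0,"ay":0,"az":0},{"tx":0,"ty":0,"tz":0,"ax":0,"ay":0,"az":0},{"tx":0,"ty":0,"tz":0,"ax":0,"ay":0,"az":0},{"tx":0,"ty":0,"tz":0,"ax":0,"ay":0,"az":0},{"tx":0,"ty":0,"tz":0,"ax":0,"ay":0,"az":0}]' --claw 0

```text
time_s: 1.83
position: [0.3861, 0.2997, 0.0275]
tcp_rot: [0.148, 0.989, 0.001, 0.001]
force: [-1.3, -0.7, 7.9]
gripper_width: 0.0682
```

>>> drive_tool --plan '[{"tx":0,"ty":0,"tz":0,"ax":0,"ay":0,"az":0},{"tx":0,"ty":0,"tz":0.03,"ax":0,"ay":0,"az":0},{"tx":0,"ty":0,"tz":0.07,"ax":0,"ay":0,"az":0},{"tx":0,"ty":0,"tz":0.11,"ax":0,"ay":0,"az":0},{"tx":0,"ty":0,"tz":0.15,"ax":0,"ay":0,"az":0}]'

```text
time_s: 2.25
position: [0.3848, 0.2982, 0.1779]
tcp_rot: [0.148, 0.989, 0.0, 0.0]
force: [-0.3, 0.8, -0.9]
gripper_width: 0.0687
```

>>> drive_tool --plan '[{"tx":0.014,"ty":-0.038,"tz":0.01,"ax":0,"ay":0,"az":0},{"tx":0.028,"ty":-0.076,"tz":0.01,"ax":0,"ay":0,"az":0},{"tx":0.042,"ty":-0.114,"tz":0.01,"ax":0,"ay":0,"az":0},{"tx":0.056,"ty":-0.152,"tz":0.01,"ax":0,"ay":0,"az":0},{"tx":0.07,"ty":-0.19,"tz":0.01,"ax":0,"ay":0,"az":0}]'

```text
time_s: 2.67
position: [0.4555, 0.1069, 0.1867]
tcp_rot: [0.148, 0.989, 0.001, 0.001]
force: [0.6, 0.3, -1.0]
gripper_width: 0.0684
```

>>> drive_tool --plan '[{"tx":0.014,"ty":-0.038,"tz":0,"ax":0,"ay":0,"az":0},{"tx":0.028,"ty":-0.076,"tz":0,"ax":0,"ay":0,"az":0},{"tx":0.042,"ty":-0.114,"tz":0,"ax":0,"ay":0,"az":0},{"tx":0.056,"ty":-0.152,"tz":0,"ax":0,"ay":0,"az":0},{"tx":0.07,"ty":-0.19,"tz":0,"ax":0,"ay":0,"az":0}]'

```text
time_s: 3.08
position: [0.5255, -0.0833, 0.1865]
tcp_rot: [0.148, 0.989, 0.0, 0.001]
force: [0.4, 0.3, -1.5]
gripper_width: 0.0683
```

>>> drive_tool --plan '[{"tx":0.015,"ty":-0.038,"tz":0,"ax":0,"ay":0,"az":0},{"tx":0.03,"ty":-0.076,"tz":0,"ax":0,"ay":0,"az":0},{"tx":0.045,"ty":-0.114,"tz":0,"ax":0,"ay":0,"az":0},{"tx":0.06,"ty":-0.152,"tz":0,"ax":0,"ay":0,"az":0},{"tx":0.077,"ty":-0.19,"tz":0,"ax":0,"ay":0,"az":0}]'

```text
time_s: 3.5
position: [0.6023, -0.2732, 0.1864]
tcp_rot: [0.148, 0.989, 0.0, 0.0]
force: [0.8, 0.8, -1.7]
gripper_width: 0.0686
```

```bash
python3 - <<'E'
from h import *
im,d,P=cloud('wrist','w2.png');np.savez('/tmp/wrist2',im=im,d=d,P=P)
im,d,P=cloud('wrist','w2.png');print(state()['position'],state()['joint_positions'].round(2))
np.savez('/tmp/wrist2',im=im,d=d,P=P)
E
```

```text
[ 0.60192777 -0.27970517  0.18596156] [ 0.09  0.53  0.41  1.62 -0.23  1.04  1.83]
```

View pics/w2.png

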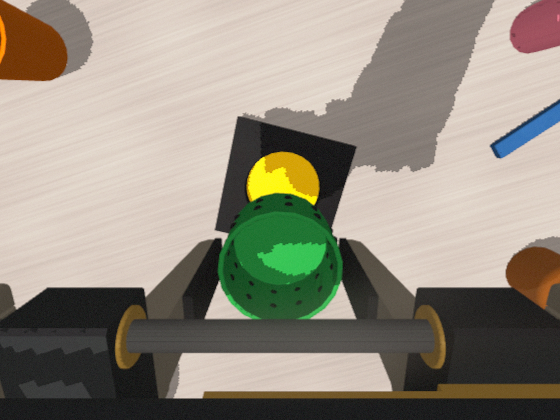

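The cup is held upright at about (281,258), and the tray well at (284,185) shows beyond it. Next I'll fit both.

```bash
python3 - <<'E'
from h import *
z=np.load('/tmp/wrist2.npz'); im,P=z['im'],z['P']
hsv=cv2.cvtColor(im,cv2.COLOR_BGR2HSV); H,S,V=cv2.split(hsv)
g=(H>40)&(H<85)&(S>80)&roi(P,200,360,180,330)
print(np.nanpercentile(P[g][:,2],[2,50,98])); top=np.nanpercentile(P[g][:,2],98)
print('cup rim',rim(P,g,top-.006,top+.005))
y=(H>20)&(H<35)&(S>150)&roi(P,230,340,130,230)
q=P[y]; print('floor z',np.nanmedian(q[:,2]))
# boundary: contour of yellow touching upper part only
c=max(cv2.findContours(y.astype(np.uint8),cv2.RETR_EXTERNAL,cv2.CHAIN_APPROX_NONE)[0],key=len)[:,0]
c=c[c[:,1]<192]; e=P[c[:,1],c[:,0]]; e=e[(e[:,2]<.012)&(e[:,2]>.0)]
A=np.c_[2*e[:,:2],np.ones(len(e))]; s=np.linalg.lstsq(A,(e[:,:2]**2).sum(1),rcond=None)[0]
print('well',len(e),s[:2],np.sqrt(s[2]+s[0]**2+s[1]**2))
# tray black
b=(V<60)&roi(P,200,370,105,240)&(P[...,2]>.012)&(P[...,2]<.024)
print('tray',cv2.minAreaRect(P[b][:,:2].astype(np.float32)))
E
```

```text
[0.16121661 0.17419028 0.203821  ]
cup rim (2571, array([ 0.6048, -0.283 ]), 0.0361, 'mean', array([ 0.6053, -0.2833,  0.202 ]), 'lsq', array([ 0.6053, -0.2837]), 0.032)
floor z 0.005761786354442938
well 77 [ 0.60439095 -0.28165844] 0.041776061538853965
tray ((0.6032218933105469, -0.2805904150009155), (0.1288021206855774, 0.1289888322353363), 58.82264709472656)
```

>>> drive_tool --plan '[{"tx":0,"ty":0.002,"tz":-0.04,"ax":0,"ay":0,"az":0},{"tx":0,"ty":0.002,"tz":-0.08,"ax":0,"ay":0,"az":0},{"tx":0,"ty":0.002,"tz":-0.115,"ax":0,"ay":0,"az":0},{"tx":0,"ty":0.002,"tz":-0.135,"ax":0,"ay":0,"az":0},{"tx":0,"ty":0.002,"tz":-0.135,"ax":0,"ay":0,"az":0}]'

```text
time_s: 4.02
position: [0.5994, -0.2679, 0.0466]
tcp_rot: [0.148, 0.989, 0.001, -0.003]
force: [0.3, 0.5, -1.7]
gripper_width: 0.0683
```

>>> drive_tool --plan '[{"tx":0,"ty":0,"tz":-0.008,"ax":0,"ay":0,"az":0},{"tx":0,"ty":0,"tz":-0.013,"ax":0,"ay":0,"az":0},{"tx":0,"ty":0,"tz":-0.016,"ax":0,"ay":0,"az":0},{"tx":0,"ty":0,"tz":-0.018,"ax":0,"ay":0,"az":0},{"tx":0,"ty":0,"tz":-0.018,"ax":0,"ay":0,"az":0}]'

```text
time_s: 4.43
position: [0.6039, -0.2726, 0.0384]
tcp_rot: [0.149, 0.989, -0.001, 0.003]
force: [-5.6, -1.4, 16.3]
gripper_width: 0.0692
```

```bash
python3 - <<'E'
from h import *
im,d,P=cloud('wrist','w3.png');s=state();print(s['position'],s['force'])
hsv=cv2.cvtColor(im,cv2.COLOR_BGR2HSV); H,S,V=cv2.split(hsv)
g=(H>40)&(H<85)&(S>80)&roi(P,200,360,180,330)
top=np.nanpercentile(P[g][:,2],98); print(top)
print('cup rim',rim(P,g,top-.006,top+.005))
E
```

```text
[ 0.60394529 -0.27252754  0.0383599 ] [-4.66639598 -1.73585565 15.94670735]
0.0621308020877767
cup rim (1798, array([ 0.6061, -0.2734]), 0.0349, 'mean', array([ 0.6003, -0.2638,  0.0595]), 'lsq', array([ 0.6047, -0.2744]), 0.0319)
```

View pics/w3.png

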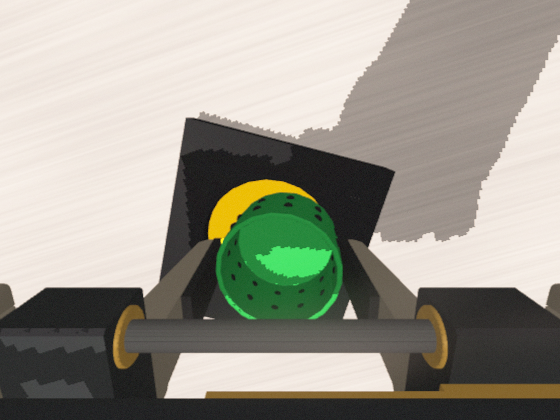

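The cup rests on the well's edge, off by about 8 mm in +y because the last reading was taken before the arm had settled. I'll lift, shift and check again.

>>> drive_tool --plan '[{"tx":0,"ty":0,"tz":0.02,"ax":0,"ay":0,"az":0},{"tx":0,"ty":-0.008,"tz":0.02,"ax":0,"ay":0,"az":0},{"tx":0,"ty":-0.008,"tz":0.02,"ax":0,"ay":0,"az":0},{"tx":0,"ty":-0.008,"tz":0.02,"ax":0,"ay":0,"az":0},{"tx":0,"ty":-0.008,"tz":0.02,"ax":0,"ay":0,"az":0}]'

```text
time_s: 4.9
position: [0.6019, -0.2771, 0.0522]
tcp_rot: [0.148, 0.989, 0.0, -0.0]
force: [0.7, -0.3, -1.3]
gripper_width: 0.0696
```

>>> drive_tool --plan '[{"tx":0,"ty":0,"tz":0,"ax":0,"ay":0,"az":0},{"tx":0,"ty":0,"tz":0,"ax":0,"ay":0,"az":0},{"tx":0,"ty":0,"tz":0,"ax":0,"ay":0,"az":0}]'

```text
time_s: 5.15
position: [0.6019, -0.2771, 0.052]
tcp_rot: [0.148, 0.989, 0.0, -0.0]
force: [0.7, 0.1, -0.8]
gripper_width: 0.0692
```

```bash
cat > w.py <<'E'
from h import *
import sys
def go(save):
    im,d,P=cloud('wrist',save);s=state();print(s['position'].round(4),s['force'].round(1),s['joint_vel'].round(2))
    hsv=cv2.cvtColor(im,cv2.COLOR_BGR2HSV); H,S,V=cv2.split(hsv)
    g=(H>40)&(H<85)&(S>80)&roi(P,200,360,180,330)
    top=np.nanpercentile(P[g][:,2],98); print(top)
    print('cup rim',rim(P,g,top-.006,top+.005))
    b=(V<60)&roi(P,130,430,60,290)&(P[...,2]>.010)&(P[...,2]<.024)
    print('tray',cv2.minAreaRect(P[b][:,:2].astype(np.float32)))
go(sys.argv[1])
E
python3 w.py w4.png
```

```text
[ 0.6019 -0.2771  0.052 ] [-0.9  0.8 -2.1] [ 0. -0.  0. -0.  0. -0. -0.]
0.07532654850079189
cup rim (1852, array([ 0.6039, -0.2776]), 0.0348, 'mean', array([ 0.599 , -0.2702,  0.0726]), 'lsq', array([ 0.6028, -0.2788]), 0.0319)
tray ((0.597564160823822, -0.2771671712398529), (0.12974882125854492, 0.11644453555345535), 58.769691467285156)
```

View pics/w4.png

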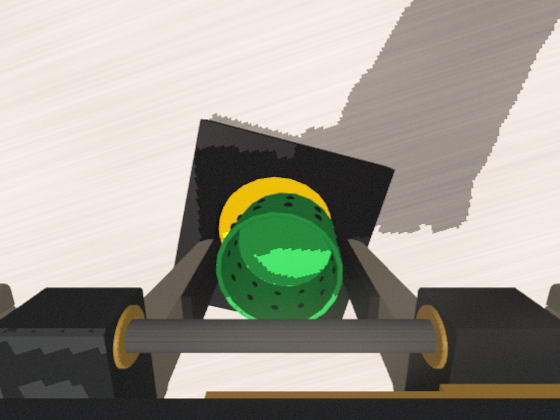

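>>> drive_tool --plan '[{"tx":0,"ty":-0.003,"tz":-0.008,"ax":0,"ay":0,"az":0},{"tx":0,"ty":-0.003,"tz":-0.016,"ax":0,"ay":0,"az":0},{"tx":0,"ty":-0.003,"tz":-0.022,"ax":0,"ay":0,"az":0},{"tx":0,"ty":-0.003,"tz":-0.025,"ax":0,"ay":0,"az":0},{"tx":0,"ty":-0.003,"tz":-0.025,"ax":0,"ay":0,"az":0}]'

```text
time_s: 5.62
position: [0.6033, -0.2789, 0.0276]
tcp_rot: [0.147, 0.989, 0.001, 0.0]
force: [0.3, 1.8, 3.2]
gripper_width: 0.0684
```

```bash
python3 w.py w5.png
```

```text
[ 0.6032 -0.2793  0.0276] [1.2 2.6 3.1] [ 0.    0.    0.01  0.    0.   -0.   -0.  ]
0.05185504942184157
cup rim (2436, array([ 0.6058, -0.2797]), 0.035, 'mean', array([ 0.5994, -0.2772,  0.0501]), 'lsq', array([ 0.6041, -0.2796]), 0.032)
tray ((0.591816782951355, -0.27396589517593384), (0.12986823916435242, 0.10324863344430923), 58.7479362487793)
```

View pics/w5.png

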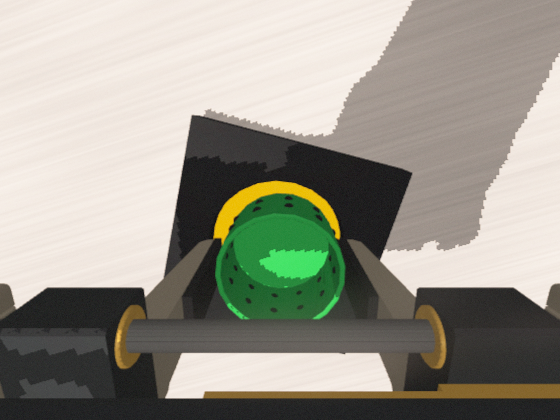

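The cup rim is at z = 0.052 (0.051 expected) and it sits centred in the yellow ring, so it is seated. Release and raise.

>>> drive_tool --plan '[{"tx":0,"ty":0,"tz":0,"ax":0,"ay":0,"az":0},{"tx":0,"ty":0,"tz":0,"ax":0,"ay":0,"az":0},{"tx":0,"ty":0,"tz":0,"ax":0,"ay":0,"az":0},{"tx":0,"ty":0,"tz":0,"ax":0,"ay":0,"az":0}]' --claw 100

```text
time_s: 6.0
position: [0.6016, -0.2808, 0.0272]
tcp_rot: [0.148, 0.989, -0.0, -0.0]
force: [0.3, -0.6, -0.2]
gripper_width: 0.0917
```

>>> drive_tool --plan '[{"tx":0,"ty":0,"tz":0.04,"ax":0,"ay":0,"az":0},{"tx":0,"ty":0,"tz":0.08,"ax":0,"ay":0,"az":0},{"tx":0,"ty":0,"tz":0.12,"ax":0,"ay":0,"az":0},{"tx":0,"ty":0,"tz":0.16,"ax":0,"ay":0,"az":0},{"tx":-0.01,"ty":0.01,"tz":0.19,"ax":0,"ay":0,"az":0}]'

```text
time_s: 6.42
position: [0.5934, -0.2729, 0.2211]
tcp_rot: [0.149, 0.989, -0.001, 0.002]
force: [0.4, 0.9, 1.5]
gripper_width: 0.0918
```

```bash
python3 - <<'E'
from h import *
im,d,P=cloud('wrist','w6.png')
im,d,P=cloud('wrist','w6.png')
s=state();print(s['position'].round(4),s['time_s'])
hsv=cv2.cvtColor(im,cv2.COLOR_BGR2HSV); H,S,V=cv2.split(hsv)
g=(H>40)&(H<85)&(S>80)&roi(P,200,360,100,330)
print(np.nanpercentile(P[g][:,2],98)); print('cup',rim(P,g,.045,.058))
E
```

```text
[ 0.5941 -0.2713  0.2238] 6.5167
0.051465287209055806
cup (542, array([ 0.6047, -0.2801]), 0.034, 'mean', array([ 0.6058, -0.2795,  0.0498]), 'lsq', array([ 0.6043, -0.2798]), 0.032)
```

View pics/w6.png

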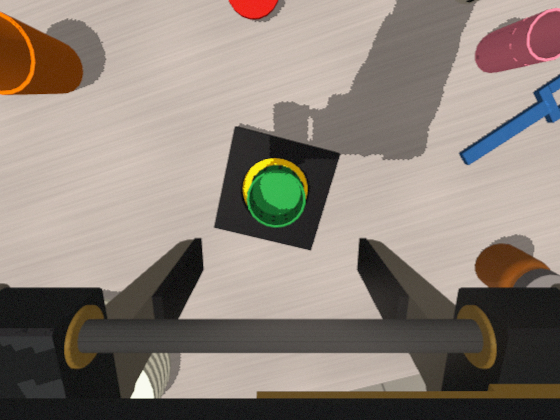

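The cup stands centred in the well at (0.6045, -0.280). Next, the filter.

>>> drive_tool --plan '[{"tx":-0.019,"ty":0.033,"tz":0,"ax":0,"ay":0,"az":0},{"tx":-0.038,"ty":0.066,"tz":0,"ax":0,"ay":0,"az":0},{"tx":-0.057,"ty":0.099,"tz":0,"ax":0,"ay":0,"az":0},{"tx":-0.076,"ty":0.132,"tz":0,"ax":0,"ay":0,"az":0},{"tx":-0.095,"ty":0.165,"tz":0,"ax":0,"ay":0,"az":0}]' --claw 80

```text
time_s: 6.93
position: [0.4954, -0.1041, 0.2165]
tcp_rot: [0.148, 0.989, -0.0, -0.001]
force: [1.3, 0.4, 0.6]
gripper_width: 0.0738
```

>>> drive_tool --plan '[{"tx":-0.019,"ty":0.033,"tz":-0.02,"ax":0,"ay":0,"az":0},{"tx":-0.038,"ty":0.066,"tz":-0.04,"ax":0,"ay":0,"az":0},{"tx":-0.056,"ty":0.098,"tz":-0.06,"ax":0,"ay":0,"az":0},{"tx":-0.056,"ty":0.098,"tz":-0.06,"ax":0,"ay":0,"az":0},{"tx":-0.056,"ty":0.098,"tz":-0.06,"ax":0,"ay":0,"az":0}]'

```text
time_s: 7.35
position: [0.439, -0.0059, 0.1561]
tcp_rot: [0.146, 0.989, -0.0, -0.002]
force: [1.2, 0.5, 0.3]
gripper_width: 0.0736
```

```bash
python3 - <<'E'
from h import *
im,d,P=cloud('wrist','w7.png')
im,d,P=cloud('wrist','w7.png')
np.savez('/tmp/w7',im=im,d=d,P=P)
s=state();print(s['position'].round(4),s['time_s'],s['joint_vel'].round(2))
E
```

```text
[ 0.4418 -0.0082  0.1577] 7.45 [ 0.02 -0.    0.01 -0.02  0.    0.   -0.  ]
```

View pics/w7.png

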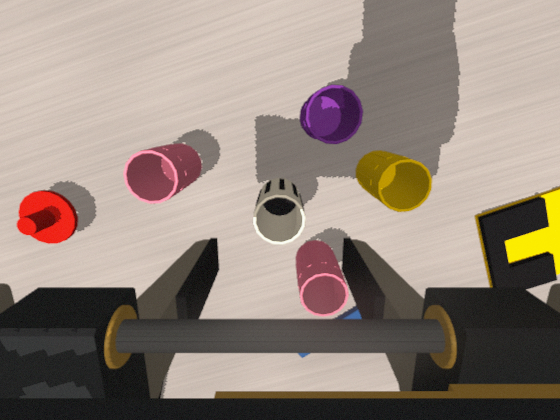

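The filter is at pixel (279,217) between the open fingers. Pink tubes are at (155,175) and (322,280), purple at (331,113), yellow at (400,182).

```bash
python3 - <<'E'
from h import *
z=np.load('/tmp/w7.npz'); im,P=z['im'],z['P']
g=roi(P,245,315,170,250); print(np.nanpercentile(P[g][:,2],[98])); print(rim(P,g,.074,.09))
E
```

```text
[0.07995139]
(590, array([ 0.4442, -0.0098]), 0.022, 'mean', array([ 0.4442, -0.0098,  0.0787]), 'lsq', array([ 0.4436, -0.0096]), 0.0204)
```

>>> drive_tool --plan '[{"tx":0.002,"ty":-0.001,"tz":-0.035,"ax":0,"ay":0,"az":0},{"tx":0.002,"ty":-0.001,"tz":-0.07,"ax":0,"ay":0,"az":0},{"tx":0.002,"ty":-0.001,"tz":-0.095,"ax":0,"ay":0,"az":0},{"tx":0.002,"ty":-0.001,"tz":-0.105,"ax":0,"ay":0,"az":0},{"tx":0.002,"ty":-0.001,"tz":-0.105,"ax":0,"ay":0,"az":0}]'

```text
time_s: 7.87
position: [0.4426, -0.01, 0.0511]
tcp_rot: [0.149, 0.989, -0.001, -0.002]
force: [0.0, 1.4, 0.5]
gripper_width: 0.0736
```

>>> drive_tool --plan '[{"tx":0,"ty":0,"tz":0,"ax":0,"ay":0,"az":0},{"tx":0,"ty":0,"tz":0,"ax":0,"ay":0,"az":0},{"tx":0,"ty":0,"tz":0,"ax":0,"ay":0,"az":0},{"tx":0,"ty":0,"tz":0,"ax":0,"ay":0,"az":0},{"tx":0,"ty":0,"tz":0,"ax":0,"ay":0,"az":0}]' --claw 0

```text
time_s: 8.28
position: [0.444, -0.0083, 0.0536]
tcp_rot: [0.148, 0.989, 0.0, 0.001]
force: [0.3, -1.1, 3.3]
gripper_width: 0.0438
```

>>> drive_tool --plan '[{"tx":0,"ty":0,"tz":0,"ax":0,"ay":0,"az":0},{"tx":0,"ty":0,"tz":0.03,"ax":0,"ay":0,"az":0},{"tx":0,"ty":0,"tz":0.07,"ax":0,"ay":0,"az":0},{"tx":0,"ty":0,"tz":0.11,"ax":0,"ay":0,"az":0},{"tx":0,"ty":0,"tz":0.14,"ax":0,"ay":0,"az":0}]'

```text
time_s: 8.7
position: [0.4435, -0.0086, 0.1954]
tcp_rot: [0.148, 0.989, 0.0, 0.001]
force: [1.1, 0.5, 0.1]
gripper_width: 0.0443
```

>>> drive_tool --plan '[{"tx":0.018,"ty":-0.031,"tz":0,"ax":0,"ay":0,"az":0},{"tx":0.036,"ty":-0.062,"tz":0,"ax":0,"ay":0,"az":0},{"tx":0.054,"ty":-0.093,"tz":0,"ax":0,"ay":0,"az":0},{"tx":0.072,"ty":-0.124,"tz":0,"ax":0,"ay":0,"az":0},{"tx":0.09,"ty":-0.155,"tz":0,"ax":0,"ay":0,"az":0}]'

```text
time_s: 9.12
position: [0.5337, -0.1646, 0.1928]
tcp_rot: [0.148, 0.989, 0.0, 0.0]
force: [0.5, 0.2, -1.6]
gripper_width: 0.0436
```

>>> drive_tool --plan '[{"tx":0.018,"ty":-0.03,"tz":0,"ax":0,"ay":0,"az":0},{"tx":0.036,"ty":-0.06,"tz":0,"ax":0,"ay":0,"az":0},{"tx":0.054,"ty":-0.09,"tz":0,"ax":0,"ay":0,"az":0},{"tx":0.07,"ty":-0.116,"tz":0,"ax":0,"ay":0,"az":0},{"tx":0.07,"ty":-0.116,"tz":0,"ax":0,"ay":0,"az":0}]'

```text
time_s: 9.53
position: [0.6039, -0.2857, 0.1921]
tcp_rot: [0.15, 0.989, -0.002, 0.001]
force: [-1.4, -0.2, 0.3]
gripper_width: 0.044
```

>>> drive_tool --plan '[{"tx":0,"ty":0,"tz":-0.01,"ax":0,"ay":0,"az":0},{"tx":0,"ty":0,"tz":-0.03,"ax":0,"ay":0,"az":0},{"tx":0,"ty":0,"tz":-0.05,"ax":0,"ay":0,"az":0},{"tx":0,"ty":0,"tz":-0.06,"ax":0,"ay":0,"az":0},{"tx":0,"ty":0,"tz":-0.06,"ax":0,"ay":0,"az":0}]'

```text
time_s: 9.95
position: [0.6011, -0.2767, 0.1294]
tcp_rot: [0.147, 0.989, 0.001, -0.003]
force: [0.3, -0.4, -0.8]
gripper_width: 0.0438
```

```bash
cat > w2.py <<'E'
from h import *
import sys
cloud('wrist');cloud('wrist');im,d,P=cloud('wrist',sys.argv[1])
s=state();print(s['position'].round(4),s['time_s'],s['force'].round(1),s['gripper_width'])
g=roi(P,225,335,170,330)
hsv=cv2.cvtColor(im,cv2.COLOR_BGR2HSV); H,S,V=cv2.split(hsv)
gg=g&(S<60); zz=P[gg][:,2]; tops=np.nanpercentile(zz[(zz<s['position'][2]+.05)&(zz>s['position'][2]-.1)],97); print('top',tops)
m=gg&(d>.05); print('filter',rim(P,m,tops-.006,tops+.004))
gc=(H>40)&(H<85)&(S>80)&roi(P,180,380,80,330)
print('cup',rim(P,gc,.045,.058))
E
python3 w2.py w8.png
```

```text
[ 0.6036 -0.279   0.1335] 10.1 [ 0.3  0.  -0.1] 0.043989668809086106
top 0.17695059752208603
filter (411, array([ 0.6002, -0.278 ]), 0.0261, 'mean', array([ 0.6008, -0.2775,  0.1761]), 'lsq', array([ 0.6007, -0.2781]), 0.0233)
cup (603, array([ 0.6045, -0.2799]), 0.0338, 'mean', array([ 0.5909, -0.2745,  0.0501]), 'lsq', array([ 0.6042, -0.2797]), 0.032)
```

View pics/w8.png

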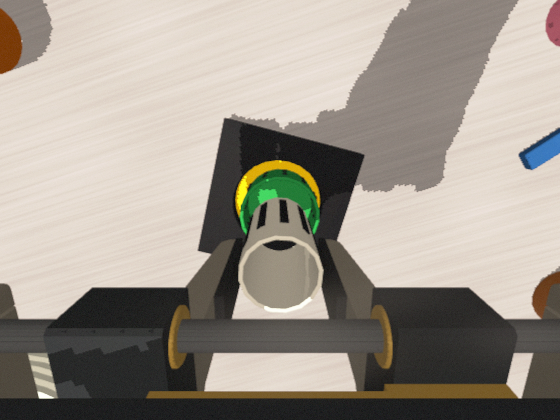

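The tube is held upright at about (281,265), with the cup behind it at (279,205). The arm numbers agree within about 1 mm. My rim mask caught finger points, so I ignore its filter line. Descending.

>>> drive_tool --plan '[{"tx":0,"ty":0,"tz":-0.02,"ax":0,"ay":0,"az":0},{"tx":0,"ty":0,"tz":-0.035,"ax":0,"ay":0,"az":0},{"tx":0,"ty":0,"tz":-0.05,"ax":0,"ay":0,"az":0},{"tx":0,"ty":0,"tz":-0.06,"ax":0,"ay":0,"az":0},{"tx":0,"ty":0,"tz":-0.063,"ax":0,"ay":0,"az":0}]'

```text
time_s: 10.52
position: [0.6025, -0.279, 0.0682]
tcp_rot: [0.148, 0.989, 0.0, -0.001]
force: [0.4, -0.3, -0.3]
gripper_width: 0.0438
```

>>> drive_tool --plan '[{"tx":0,"ty":0,"tz":-0.004,"ax":0,"ay":0,"az":0},{"tx":0,"ty":0,"tz":-0.007,"ax":0,"ay":0,"az":0},{"tx":0,"ty":0,"tz":-0.009,"ax":0,"ay":0,"az":0},{"tx":0,"ty":0,"tz":-0.009,"ax":0,"ay":0,"az":0}]'

```text
time_s: 10.85
position: [0.604, -0.2805, 0.0633]
tcp_rot: [0.148, 0.989, -0.0, 0.001]
force: [-3.7, 1.2, 10.1]
gripper_width: 0.0439
```

```bash
python3 w2.py w9.png
```

```text
[ 0.604  -0.2805  0.0634] 11.0 [-3.3  0.3  9.7] 0.043618632132068944
top 0.1048594810774932
filter (420, array([ 0.6005, -0.2797]), 0.0264, 'mean', array([ 0.6011, -0.279 ,  0.1038]), 'lsq', array([ 0.6008, -0.2798]), 0.0235)
cup (836, array([ 0.5995, -0.2782]), 0.0332, 'mean', array([ 0.5823, -0.2722,  0.0499]), 'lsq', array([ 0.6028, -0.279 ]), 0.0309)
```

View pics/w9.png

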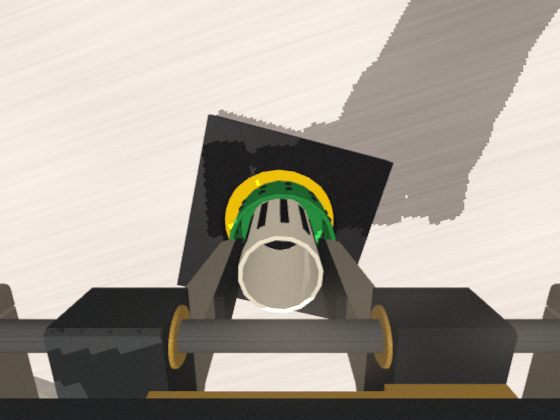

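TCP z of 0.0634 matches the seated height (0.0535 + 0.010), with floor contact felt. Release and rise.

>>> drive_tool --plan '[{"tx":0,"ty":0,"tz":0.001,"ax":0,"ay":0,"az":0},{"tx":0,"ty":0,"tz":0.001,"ax":0,"ay":0,"az":0},{"tx":0,"ty":0,"tz":0.001,"ax":0,"ay":0,"az":0},{"tx":0,"ty":0,"tz":0.001,"ax":0,"ay":0,"az":0}]' --claw 80

```text
time_s: 11.33
position: [0.6033, -0.2794, 0.0617]
tcp_rot: [0.148, 0.989, 0.0, 0.0]
force: [-0.0, -0.0, -0.2]
gripper_width: 0.0686
```

>>> drive_tool --plan '[{"tx":0,"ty":0,"tz":0.03,"ax":0,"ay":0,"az":0},{"tx":0,"ty":0,"tz":0.07,"ax":0,"ay":0,"az":0},{"tx":0,"ty":0,"tz":0.11,"ax":0,"ay":0,"az":0},{"tx":-0.02,"ty":0.005,"tz":0.14,"ax":0,"ay":0,"az":0},{"tx":-0.04,"ty":0.01,"tz":0.16,"ax":0,"ay":0,"az":0}]'

```text
time_s: 11.75
position: [0.5643, -0.2701, 0.2248]
tcp_rot: [0.148, 0.989, -0.001, 0.002]
force: [-0.5, 0.5, 0.2]
gripper_width: 0.0732
```

```bash
python3 - <<'E'
from h import *
cloud('wrist');cloud('wrist');im,d,P=cloud('wrist','w10.png')
s=state();print(s['position'].round(4),s['time_s'])
hsv=cv2.cvtColor(im,cv2.COLOR_BGR2HSV); H,S,V=cv2.split(hsv)
g=(S<70)&roi(P,180,380,80,330); print('filter',rim(P,g,.084,.097))
gc=(H>40)&(H<85)&(S>80)&roi(P,180,380,80,330); print('cup',rim(P,gc,.045,.058))
E
```

```text
[ 0.5633 -0.2698  0.2236] 11.9
filter (390, array([ 0.6036, -0.2807]), 0.0223, 'mean', array([ 0.6035, -0.2808,  0.0884]), 'lsq', array([ 0.6029, -0.2807]), 0.0204)
cup (380, array([ 0.6043, -0.2798]), 0.0339, 'mean', array([ 0.593 , -0.2756,  0.0499]), 'lsq', array([ 0.6041, -0.2796]), 0.032)
```

View pics/w10.png

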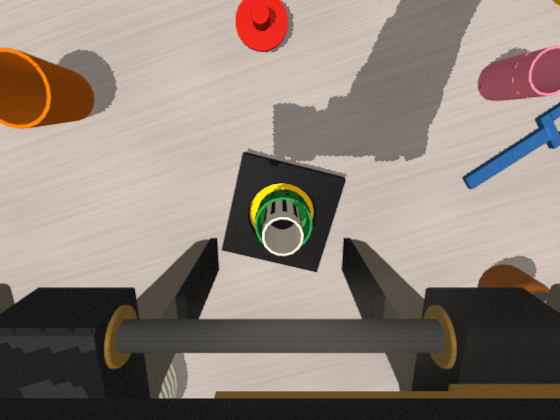

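The tube stands in the cup at (0.6033, -0.2807) with its rim at 0.09. Stopper next.

>>> drive_tool --plan '[{"tx":-0.038,"ty":0.007,"tz":0,"ax":0,"ay":0,"az":0},{"tx":-0.076,"ty":0.014,"tz":0,"ax":0,"ay":0,"az":0},{"tx":-0.112,"ty":0.021,"tz":-0.02,"ax":0,"ay":0,"az":0},{"tx":-0.144,"ty":0.028,"tz":-0.05,"ax":0,"ay":0,"az":0},{"tx":-0.175,"ty":0.034,"tz":-0.08,"ax":0,"ay":0,"az":0}]' --claw 55

```text
time_s: 12.32
position: [0.3904, -0.2354, 0.1434]
tcp_rot: [0.148, 0.989, -0.0, 0.0]
force: [0.4, 0.5, -1.0]
gripper_width: 0.0509
```

>>> drive_tool --plan '[{"tx":0,"ty":0,"tz":0,"ax":0,"ay":0,"az":0},{"tx":0,"ty":0,"tz":0,"ax":0,"ay":0,"az":0},{"tx":0,"ty":0,"tz":0,"ax":0,"ay":0,"az":0}]'

```text
time_s: 12.57
position: [0.3926, -0.2364, 0.1445]
tcp_rot: [0.148, 0.989, -0.0, -0.0]
force: [1.0, 0.1, 0.2]
gripper_width: 0.0505
```

```bash
python3 - <<'E'
from h import *
im,d,P=cloud('wrist','w11.png')
s=state();print(s['position'].round(4),s['time_s'],s['joint_positions'].round(2))
hsv=cv2.cvtColor(im,cv2.COLOR_BGR2HSV); H,S,V=cv2.split(hsv)
g=((H<8)|(H>172))&(S>150)&roi(P,180,380,80,330); print('fl',rim(P,g,.025,.031)); print('knob',rim(P,g,.050,.06))
E
```

```text
[ 0.3934 -0.2367  0.1451] 12.6167 [ 0.06  0.25  0.47  2.14 -0.16  0.78  1.9 ]
fl (2113, array([ 0.3898, -0.2381]), 0.0278, 'mean', array([ 0.3882, -0.2375,  0.0276]), 'lsq', array([ 0.3901, -0.2382]), 0.0208)
knob (332, array([ 0.3896, -0.2385]), 0.0091, 'mean', array([ 0.3893, -0.2383,  0.0534]), 'lsq', array([ 0.3894, -0.2383]), 0.0064)
```

View pics/w11.png

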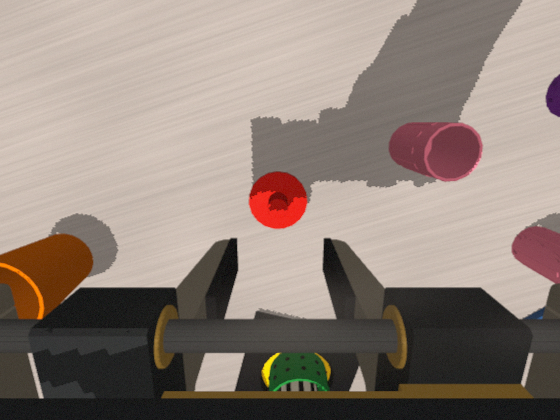

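The stopper is at (278,200), and knob and flange agree on (0.3897, -0.2383).

>>> drive_tool --plan '[{"tx":-0.0035,"ty":-0.0015,"tz":-0.035,"ax":0,"ay":0,"az":0},{"tx":-0.0035,"ty":-0.0015,"tz":-0.07,"ax":0,"ay":0,"az":0},{"tx":-0.0035,"ty":-0.0015,"tz":-0.09,"ax":0,"ay":0,"az":0},{"tx":-0.0035,"ty":-0.0015,"tz":-0.104,"ax":0,"ay":0,"az":0},{"tx":-0.0035,"ty":-0.0015,"tz":-0.111,"ax":0,"ay":0,"az":0}]'

```text
time_s: 13.03
position: [0.389, -0.2378, 0.0323]
tcp_rot: [0.147, 0.989, -0.0, -0.001]
force: [-0.5, -0.2, 0.6]
gripper_width: 0.0505
```

>>> drive_tool --plan '[{"tx":0,"ty":0,"tz":0,"ax":0,"ay":0,"az":0},{"tx":0,"ty":0,"tz":0,"ax":0,"ay":0,"az":0},{"tx":0,"ty":0,"tz":0,"ax":0,"ay":0,"az":0}]'

```text
time_s: 13.28
position: [0.3893, -0.2382, 0.0348]
tcp_rot: [0.148, 0.989, -0.0, 0.001]
force: [0.4, -0.4, -0.2]
gripper_width: 0.0505
```

>>> drive_tool --plan '[{"tx":0,"ty":0,"tz":0,"ax":0,"ay":0,"az":0},{"tx":0,"ty":0,"tz":0,"ax":0,"ay":0,"az":0},{"tx":0,"ty":0,"tz":0,"ax":0,"ay":0,"az":0},{"tx":0,"ty":0,"tz":0,"ax":0,"ay":0,"az":0},{"tx":0,"ty":0,"tz":0,"ax":0,"ay":0,"az":0}]' --claw 0

```text
time_s: 13.7
position: [0.3882, -0.2376, 0.0341]
tcp_rot: [0.148, 0.989, 0.0, 0.0]
force: [0.1, 0.4, -0.5]
gripper_width: 0.0192
```

>>> drive_tool --plan '[{"tx":0,"ty":0,"tz":0,"ax":0,"ay":0,"az":0},{"tx":0,"ty":0,"tz":0.03,"ax":0,"ay":0,"az":0},{"tx":0,"ty":0,"tz":0.07,"ax":0,"ay":0,"az":0},{"tx":0,"ty":0,"tz":0.11,"ax":0,"ay":0,"az":0},{"tx":0,"ty":0,"tz":0.14,"ax":0,"ay":0,"az":0}]'

```text
time_s: 14.12
position: [0.3881, -0.2381, 0.1763]
tcp_rot: [0.148, 0.989, -0.0, 0.001]
force: [1.2, 0.3, -1.2]
gripper_width: 0.0169
```

>>> drive_tool --plan '[{"tx":0.035,"ty":-0.007,"tz":0,"ax":0,"ay":0,"az":0},{"tx":0.07,"ty":-0.014,"tz":0,"ax":0,"ay":0,"az":0},{"tx":0.105,"ty":-0.021,"tz":0,"ax":0,"ay":0,"az":0},{"tx":0.14,"ty":-0.028,"tz":0,"ax":0,"ay":0,"az":0},{"tx":0.175,"ty":-0.035,"tz":0,"ax":0,"ay":0,"az":0}]'

```text
time_s: 14.53
position: [0.5645, -0.2724, 0.1737]
tcp_rot: [0.148, 0.989, 0.0, -0.0]
force: [0.6, 0.5, -0.0]
gripper_width: 0.0167
```

>>> drive_tool --plan '[{"tx":0.02,"ty":-0.004,"tz":0,"ax":0,"ay":0,"az":0},{"tx":0.037,"ty":-0.007,"tz":0,"ax":0,"ay":0,"az":0},{"tx":0.037,"ty":-0.007,"tz":0,"ax":0,"ay":0,"az":0},{"tx":0.037,"ty":-0.007,"tz":-0.01,"ax":0,"ay":0,"az":0},{"tx":0.037,"ty":-0.007,"tz":-0.01,"ax":0,"ay":0,"az":0}]'

```text
time_s: 14.95
position: [0.5977, -0.279, 0.1614]
tcp_rot: [0.148, 0.989, 0.0, -0.002]
force: [-0.2, 0.0, -1.1]
gripper_width: 0.0163
```

```bash
cat > w3.py <<'E'
from h import *
import sys
for i in range(3): im,d,P=cloud('wrist',sys.argv[1])
s=state();print(s['position'].round(4),s['time_s'],s['force'].round(1),s['gripper_width'].round(4))
hsv=cv2.cvtColor(im,cv2.COLOR_BGR2HSV); H,S,V=cv2.split(hsv)
g=((H<8)|(H>172))&(S>150)&roi(P,200,360,150,330)
z=s['position'][2]; print('flange',rim(P,g,z-.015,z-.002)); print('knob top',rim(P,g,z+.014,z+.024))
g=(S<70)&roi(P,180,380,80,330); print('filter',rim(P,g,.086,.094))
E
python3 w3.py w12.png
```

```text
Traceback (most recent call last):
  File "w3.py", line 4, in <module>
    s=state();print(s['position'].round(4),s['time_s'],s['force'].round(1),s['gripper_width'].round(4))
                                                                           ^^^^^^^^^^^^^^^^^^^^^^^^
AttributeError: 'float' object has no attribute 'round'
```

View pics/w12.png

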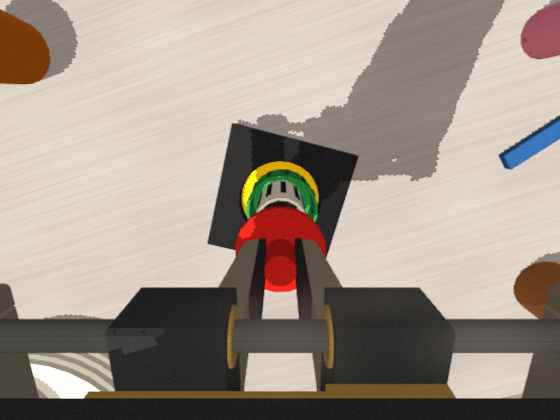

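```bash
sed -i "s/s\['gripper_width'\].round(4)/s['gripper_width']/" w3.py; python3 w3.py w13.png; python3 - <<'E'
import cv2
im=cv2.imread('pics/w13.png'); cv2.imwrite('pics/w13c.png',cv2.resize(im[140:330,190:370],None,fx=3,fy=3,interpolation=cv2.INTER_CUBIC))
E
```

```text
[ 0.5997 -0.2797  0.1643] 15.25 [ 0.5 -0.1 -0.8] 0.016538543816943037
flange (2631, array([ 0.6009, -0.2807]), 0.0282, 'mean', array([ 0.5894, -0.2767,  0.1576]), 'lsq', array([ 0.6008, -0.2802]), 0.0217)
knob top (924, array([ 0.598 , -0.2867]), 0.0183, 'mean', array([ 0.5999, -0.2801,  0.1833]), 'lsq', array([ 0.5994, -0.2814]), 0.0071)
filter (206, array([ 0.596 , -0.2789]), 0.0202, 'mean', array([ 0.5877, -0.276 ,  0.0891]), 'lsq', array([ 0.6029, -0.2807]), 0.0202)
```

View pics/w13c.png

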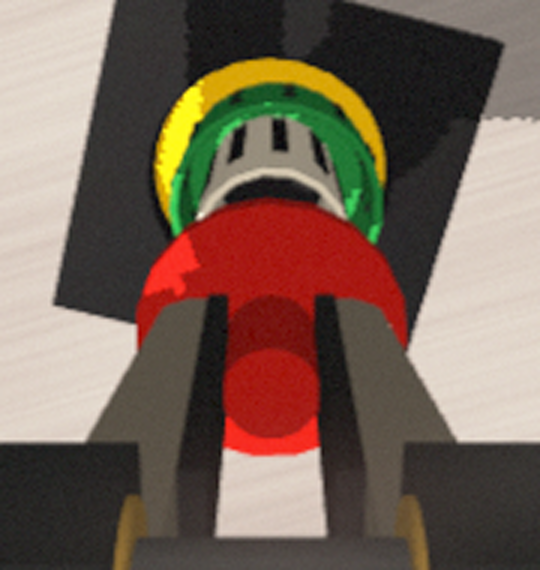

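The stopper is upright in the grip. It is at (0.601, -0.281) and the tube at (0.603, -0.281), so I shift +2.5 mm in x and lower.

>>> drive_tool --plan '[{"tx":0.0025,"ty":0,"tz":0,"ax":0,"ay":0,"az":0},{"tx":0.0025,"ty":0,"tz":-0.015,"ax":0,"ay":0,"az":0},{"tx":0.0025,"ty":0,"tz":-0.03,"ax":0,"ay":0,"az":0},{"tx":0.0025,"ty":0,"tz":-0.04,"ax":0,"ay":0,"az":0},{"tx":0.0025,"ty":0,"tz":-0.052,"ax":0,"ay":0,"az":0}]'

```text
time_s: 15.67
position: [0.6028, -0.2796, 0.1115]
tcp_rot: [0.148, 0.989, -0.0, 0.0]
force: [0.1, -0.4, -0.8]
gripper_width: 0.0168
```

>>> drive_tool --plan '[{"tx":0,"ty":0,"tz":0,"ax":0,"ay":0,"az":0},{"tx":0,"ty":0,"tz":-0.005,"ax":0,"ay":0,"az":0},{"tx":0,"ty":0,"tz":-0.009,"ax":0,"ay":0,"az":0},{"tx":0,"ty":0,"tz":-0.011,"ax":0,"ay":0,"az":0},{"tx":0,"ty":0,"tz":-0.011,"ax":0,"ay":0,"az":0}]'

```text
time_s: 16.08
position: [0.6033, -0.2801, 0.1022]
tcp_rot: [0.148, 0.989, -0.0, 0.001]
force: [-1.2, 0.3, 3.9]
gripper_width: 0.0167
```

```bash
python3 w3.py w14.png
```

```text
[ 0.6032 -0.28    0.1022] 16.2333 [-1.1  1.   4.6] 0.016873790282414498
flange (2619, array([ 0.6048, -0.2808]), 0.0283, 'mean', array([ 0.593 , -0.2771,  0.0956]), 'lsq', array([ 0.6044, -0.2805]), 0.0217)
knob top (917, array([ 0.6018, -0.2871]), 0.0183, 'mean', array([ 0.6036, -0.2804,  0.1212]), 'lsq', array([ 0.6032, -0.2815]), 0.007)
filter (1, array([ 0.5781, -0.2875]), 0.0001, 'mean', array([ 0.5781, -0.2875,  0.0904]), 'lsq', array([ 0.1807, -0.0899]), 0.4438)
```

View pics/w14.png

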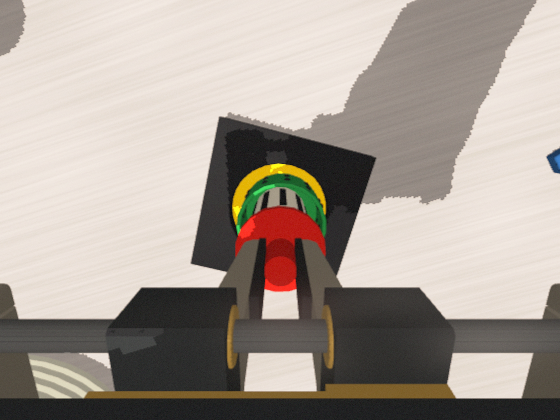

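TCP z is 0.1022, which matches the plugged height, and the flange is at the rim with about 4 N of contact. I'll release with a modest opening.

>>> drive_tool --plan '[{"tx":0,"ty":0,"tz":0,"ax":0,"ay":0,"az":0},{"tx":0,"ty":0,"tz":0,"ax":0,"ay":0,"az":0},{"tx":0,"ty":0,"tz":0,"ax":0,"ay":0,"az":0},{"tx":0,"ty":0,"tz":0,"ax":0,"ay":0,"az":0}]' --claw 55

```text
time_s: 16.57
position: [0.6024, -0.2795, 0.1006]
tcp_rot: [0.148, 0.989, 0.0, -0.0]
force: [-0.0, 0.4, -0.9]
gripper_width: 0.0412
```

>>> drive_tool --plan '[{"tx":0,"ty":0,"tz":0.03,"ax":0,"ay":0,"az":0},{"tx":0,"ty":0,"tz":0.06,"ax":0,"ay":0,"az":0},{"tx":0,"ty":0,"tz":0.09,"ax":0,"ay":0,"az":0},{"tx":-0.02,"ty":0.01,"tz":0.12,"ax":0,"ay":0,"az":-0.1},{"tx":-0.05,"ty":0.02,"tz":0.12,"ax":0,"ay":0,"az":-0.22}]'

```text
time_s: 16.98
position: [0.5566, -0.2612, 0.2264]
tcp_rot: [0.257, 0.966, -0.001, 0.005]
force: [0.3, -0.3, -0.1]
gripper_width: 0.0505
```

```bash
python3 - <<'E'
from h import *
for i in range(3): im,d,P=cloud('wrist','w15.png')
s=state();print(s['position'].round(4),s['tcp_rot'].round(3),s['time_s'],s['joint_positions'].round(2))
hsv=cv2.cvtColor(im,cv2.COLOR_BGR2HSV); H,S,V=cv2.split(hsv)
g=((H<8)|(H>172))&(S>150)&roi(P,150,400,80,330)
print('flange',rim(P,g,.090,.0985)); print('knob',rim(P,g,.117,.126))
E
```

```text
[ 0.5512 -0.2591  0.2214] [0.256 0.967 0.001 0.   ] 17.1333 [-0.02  0.42  0.54  1.73 -0.24  1.06  1.65]
flange (1680, array([ 0.6042, -0.2807]), 0.0281, 'mean', array([ 0.6015, -0.279 ,  0.0956]), 'lsq', array([ 0.6045, -0.2805]), 0.0212)
knob (287, array([ 0.6044, -0.2805]), 0.0089, 'mean', array([ 0.6034, -0.2801,  0.1212]), 'lsq', array([ 0.6036, -0.2802]), 0.0066)
```

View pics/w15.png

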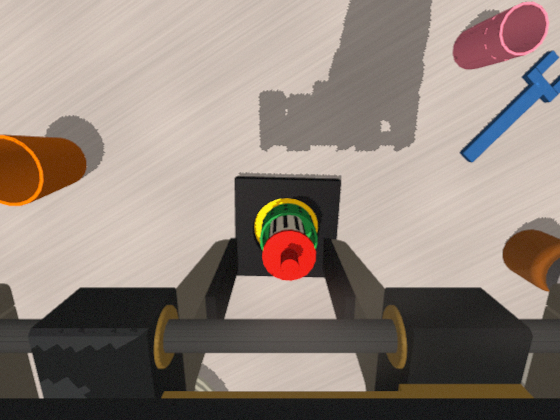

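The stopper is plugged: knob top 0.121, flange centre (0.604, -0.281), upright. Now the spanner. I move there and turn the jaws across its handle.

>>> drive_tool --plan '[{"tx":0.008,"ty":0.035,"tz":0,"ax":0,"ay":0,"az":-0.12},{"tx":0.016,"ty":0.07,"tz":0,"ax":0,"ay":0,"az":-0.24},{"tx":0.024,"ty":0.105,"tz":0,"ax":0,"ay":0,"az":-0.36},{"tx":0.032,"ty":0.14,"tz":0,"ax":0,"ay":0,"az":-0.48},{"tx":0.04,"ty":0.175,"tz":0,"ax":0,"ay":0,"az":-0.6}]'

```text
time_s: 17.55
position: [0.5935, -0.0828, 0.2203]
tcp_rot: [0.532, 0.847, -0.0, 0.0]
force: [0.4, -0.9, 0.2]
gripper_width: 0.0505
```

>>> drive_tool --plan '[{"tx":0.008,"ty":0.035,"tz":0,"ax":0,"ay":0,"az":-0.1},{"tx":0.016,"ty":0.07,"tz":-0.02,"ax":0,"ay":0,"az":-0.1},{"tx":0.023,"ty":0.1,"tz":-0.04,"ax":0,"ay":0,"az":-0.1},{"tx":0.023,"ty":0.1,"tz":-0.06,"ax":0,"ay":0,"az":-0.1},{"tx":0.023,"ty":0.1,"tz":-0.06,"ax":0,"ay":0,"az":-0.1}]'

```text
time_s: 17.97
position: [0.6137, 0.0188, 0.1559]
tcp_rot: [0.569, 0.822, -0.003, -0.003]
force: [-1.5, -0.5, -0.4]
gripper_width: 0.0504
```

```bash
cat > sp.py <<'E'
from h import *
import sys
for i in range(4): im,d,P=cloud('wrist',sys.argv[1])
np.savez('/tmp/sp',im=im,d=d,P=P)
s=state();print(s['position'].round(4),s['tcp_rot'].round(3),s['time_s'],s['joint_positions'].round(2))
hsv=cv2.cvtColor(im,cv2.COLOR_BGR2HSV); H,S,V=cv2.split(hsv)
b=(H>95)&(H<125)&(S>120)
z=P[...,2]; q=P[b&(z>.006)&(z<.02)]
print(len(q),q.mean(0).round(4)); r=cv2.minAreaRect(q[:,:2].astype(np.float32)); print(r,cv2.boxPoints(r).round(4).tolist())
E
python3 sp.py w16.png
```

```text
[0.6165 0.0134 0.162 ] [0.572 0.82  0.    0.001] 18.1667 [-0.52  0.51  0.59  1.77 -0.34  0.96  0.57]
2490 [0.6091 0.0328 0.0095]
((0.597572922706604, 0.07206898182630539), (0.0492105707526207, 0.24340002238750458), 10.090594291687012) [[0.5519999861717224, 0.1876000016927719], [0.5946999788284302, -0.05209999904036522], [0.6431000232696533, -0.04340000078082085], [0.6004999876022339, 0.19619999825954437]]
```

View pics/w16.png

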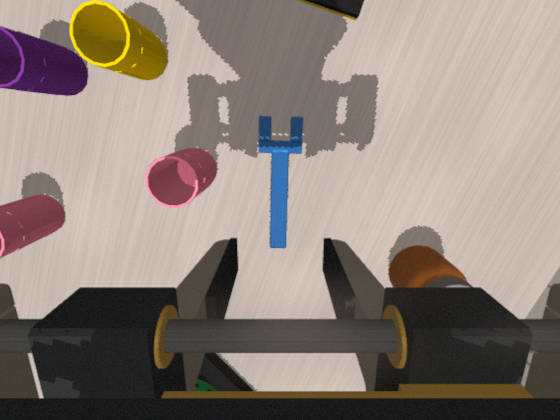

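The spanner lies at columns 259–302 and rows 117–248, mouth up in the picture. The pink tube at (180,178) is clear of the left finger. I'll refit with a tighter crop.

```bash
cat > sp2.py <<'E'
from h import *
z=np.load('/tmp/sp.npz'); im,P=z['im'],z['P']
H,S,V=cv2.split(cv2.cvtColor(im,cv2.COLOR_BGR2HSV)); Z=P[...,2]
b=(H>95)&(H<125)&(S>120)&roi(P,245,318,105,256)&(Z>.006)&(Z<.016)
q=P[b][:,:2]; r=cv2.minAreaRect(q.astype(np.float32)); print(r)
ctr=np.array(r[0])
d0=np.array([-.342,.94])
for it in range(5):
    n=np.array([-d0[1],d0[0]]); a=(q-ctr)@d0
    tail=np.percentile(a,.3)
    h=q[(a>tail+.01)&(a<tail+.095)]
    # mid of edges in bins
    ah=(h-ctr)@d0; lh=(h-ctr)@n; mids=[];xs=[]
    for x in np.arange(tail+.012,tail+.095,.008):
        m=(ah>=x)&(ah<x+.008)
        if m.sum()>8: mids.append((lh[m].max()+lh[m].min())/2); xs.append(x+.004)
    k,c=np.polyfit(xs,mids,1); d0=d0+k*n; d0/=np.linalg.norm(d0)
print('dir deg',np.degrees(np.arctan2(d0[1],d0[0])),'width',lh.max()-lh.min(),'len',a.max()-a.min(),'c',c)
n=np.array([-d0[1],d0[0]]); tailp=a.min(); print('origin from tail',ctr+d0*(tailp+.063)+n*c,'from jaw',ctr+d0*(a.max()-.078)+n*c)
E
python3 sp2.py
```

```text
((0.6124976873397827, 0.021980799734592438), (0.04282271862030029, 0.13905400037765503), 18.661014556884766)
dir deg 108.9373733396117 width 0.01698073852153558 len 0.1390704131158894 c -0.00012790109948486713
origin from tail [0.61472591 0.01588063] from jaw [0.61535212 0.01405549]
```

>>> drive_tool --plan '[{"tx":-0.001,"ty":0.002,"tz":-0.035,"ax":0,"ay":0,"az":-0.02},{"tx":-0.001,"ty":0.002,"tz":-0.07,"ax":0,"ay":0,"az":-0.02},{"tx":-0.001,"ty":0.002,"tz":-0.1,"ax":0,"ay":0,"az":-0.02},{"tx":-0.001,"ty":0.002,"tz":-0.125,"ax":0,"ay":0,"az":-0.02},{"tx":-0.001,"ty":0.002,"tz":-0.14,"ax":0,"ay":0,"az":-0.02}]'

```text
time_s: 18.58
position: [0.6142, 0.016, 0.0196]
tcp_rot: [0.58, 0.814, -0.0, -0.0]
force: [-0.6, 0.8, 0.8]
gripper_width: 0.0506
```

>>> drive_tool --plan '[{"tx":0,"ty":0,"tz":0,"ax":0,"ay":0,"az":0},{"tx":0,"ty":0,"tz":0,"ax":0,"ay":0,"az":0},{"tx":0,"ty":0,"tz":0,"ax":0,"ay":0,"az":0},{"tx":0,"ty":0,"tz":0,"ax":0,"ay":0,"az":0}]'

```text
time_s: 18.92
position: [0.6161, 0.0172, 0.0229]
tcp_rot: [0.58, 0.815, 0.001, 0.001]
force: [0.3, -0.6, 0.4]
gripper_width: 0.0509
```

>>> drive_tool --plan '[{"tx":-0.001,"ty":-0.002,"tz":-0.006,"ax":0,"ay":0,"az":0},{"tx":-0.001,"ty":-0.002,"tz":-0.011,"ax":0,"ay":0,"az":0},{"tx":-0.001,"ty":-0.002,"tz":-0.016,"ax":0,"ay":0,"az":0},{"tx":-0.001,"ty":-0.002,"tz":-0.019,"ax":0,"ay":0,"az":0},{"tx":-0.001,"ty":-0.002,"tz":-0.02,"ax":0,"ay":0,"az":0}]'

```text
time_s: 19.33
position: [0.613, 0.0155, 0.0005]
tcp_rot: [0.58, 0.815, -0.0, -0.001]
force: [-2.5, 0.4, 8.1]
gripper_width: 0.0507
```

>>> drive_tool --plan '[{"tx":0,"ty":0,"tz":0,"ax":0,"ay":0,"az":0},{"tx":0,"ty":0,"tz":0,"ax":0,"ay":0,"az":0},{"tx":0,"ty":0,"tz":0,"ax":0,"ay":0,"az":0}]'

```text
time_s: 19.58
position: [0.6135, 0.0154, 0.0007]
tcp_rot: [0.58, 0.815, -0.0, 0.0]
force: [-0.1, -0.4, 0.6]
gripper_width: 0.0506
```

>>> drive_tool --plan '[{"tx":0,"ty":0,"tz":0.0015,"ax":0,"ay":0,"az":0},{"tx":0,"ty":0,"tz":0.0015,"ax":0,"ay":0,"az":0},{"tx":0,"ty":0,"tz":0.0015,"ax":0,"ay":0,"az":0},{"tx":0,"ty":0,"tz":0.0015,"ax":0,"ay":0,"az":0},{"tx":0,"ty":0,"tz":0.0015,"ax":0,"ay":0,"az":0}]' --claw 0 --grip_force 40

```text
time_s: 20.0
position: [0.6136, 0.0155, 0.0024]
tcp_rot: [0.58, 0.815, 0.0, 0.0]
force: [-0.2, 1.4, 0.7]
gripper_width: 0.0195
```

>>> drive_tool --plan '[{"tx":0,"ty":0,"tz":0,"ax":0,"ay":0,"az":0},{"tx":0,"ty":0,"tz":0,"ax":0,"ay":0,"az":0},{"tx":0,"ty":0,"tz":0.01,"ax":0,"ay":0,"az":0},{"tx":0,"ty":0,"tz":0.03,"ax":0,"ay":0,"az":0},{"tx":0,"ty":0,"tz":0.05,"ax":0,"ay":0,"az":0}]'

```text
time_s: 20.42
position: [0.6125, 0.0152, 0.0526]
tcp_rot: [0.58, 0.815, -0.001, -0.001]
force: [-0.1, 0.1, -1.0]
gripper_width: 0.0175
```

>>> drive_tool --plan '[{"tx":0,"ty":0,"tz":0.03,"ax":0,"ay":0,"az":0},{"tx":0,"ty":0,"tz":0.06,"ax":0,"ay":0,"az":0},{"tx":0,"ty":0,"tz":0.08,"ax":0,"ay":0,"az":0},{"tx":0,"ty":0,"tz":0.08,"ax":0,"ay":0,"az":0}]'

```text
time_s: 20.75
position: [0.6163, 0.0151, 0.1374]
tcp_rot: [0.58, 0.815, 0.003, 0.003]
force: [0.9, 0.3, -1.2]
gripper_width: 0.0173
```

```bash
python3 sp.py w17.png
```

```text
[0.6123 0.0156 0.1311] [ 0.58   0.815 -0.001 -0.001] 20.95 [-0.51  0.55  0.58  1.8  -0.37  0.91  0.57]
0 [nan nan nan]
((0.0, 0.0), (0.0, 0.0), 0.0) [[0.0, 0.0], [0.0, 0.0], [0.0, 0.0], [0.0, 0.0]]sp.py:9: RuntimeWarning: Mean of empty slice.
  print(len(q),q.mean(0).round(4)); r=cv2.minAreaRect(q[:,:2].astype(np.float32)); print(r,cv2.boxPoints(r).round(4).tolist())
  ret = um.true_divide(
```

View pics/w17.png

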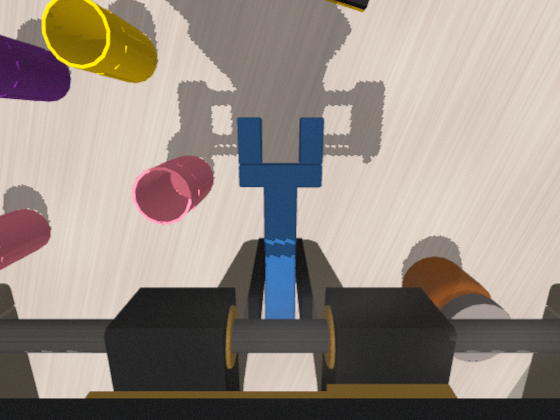

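```bash
python3 - <<'E'
from h import *
z=np.load('/tmp/sp.npz'); im,P=z['im'],z['P']
H,S,V=cv2.split(cv2.cvtColor(im,cv2.COLOR_BGR2HSV))
b=(H>95)&(H<125)&(S>120)&roi(P,230,330,110,300)
q=P[b]; zm=np.nanmedian(q[:,2]); q=q[abs(q[:,2]-zm)<.015]
A=np.c_[q[:,:2]-q[:,:2].mean(0),np.ones(len(q))]; c=np.linalg.lstsq(A,q[:,2],rcond=None)[0]; print('plane',c, len(q))
d=np.array([-.324,.946]); print('slope along',c[:2]@d,'jaw end',((q[:,:2]-[.6123,.0156])@d).max())
z=np.load('/tmp/top.npz'); im,P=z['im'],z['P']
H,S,V=cv2.split(cv2.cvtColor(im,cv2.COLOR_BGR2HSV)); yel=(H>20)&(H<35)&(S>150)&roi(P,145,230,185,240)
tr=(V<50)|yel; t=P[tr&roi(P,145,230,185,240)&(P[...,2]>.004)]
rc=cv2.minAreaRect(t[:,:2].astype(np.float32)); print(rc)
th=np.radians(90+3.8)
d=np.array([np.cos(th),np.sin(th)]); n=np.array([-d[1],d[0]])
q=P[yel][:,:2]; c=np.array([.5697,.283]); a=(q-c)@d; l=(q-c)@n
for x in np.arange(-.085,.1,.008):
    m=(a>=x)&(a<x+.008)
    if m.any(): print(round(x+.004,3),m.sum(),l[m].min().round(3),l[m].max().round(3))
m=abs(l)>.035; print('notch',np.percentile(a[m],[1,99]),'ends',a.min(),a.max())
E
```

```text
plane [ 0.00246135 -0.00182609  0.13875101] 7424
slope along -0.0025249604334225298 jaw end 0.07668137922823672
((0.5682840943336487, 0.29035863280296326), (0.10029894858598709, 0.19455811381340027), 3.7660014629364014)
-0.073 18 -0.015 0.017
-0.065 32 -0.017 0.016
-0.057 36 -0.017 0.019
-0.049 34 -0.017 0.019
-0.041 32 -0.016 0.017
-0.033 31 -0.017 0.016
-0.025 70 -0.048 0.051
-0.017 94 -0.048 0.05
-0.009 89 -0.05 0.049
-0.001 95 -0.049 0.051
0.007 93 -0.051 0.051
0.015 89 -0.048 0.05
0.023 95 -0.049 0.049
0.031 49 -0.031 0.031
0.039 54 -0.032 0.03
0.047 59 -0.03 0.029
0.055 56 -0.031 0.032
0.063 61 -0.031 0.032
0.071 56 -0.032 0.03
0.079 63 -0.032 0.03
0.087 46 -0.031 0.029
notch [-0.02728346  0.02565898] ends nan nan
```

>>> drive_tool --plan '[{"tx":-0.006,"ty":0.038,"tz":0,"ax":0,"ay":0,"az":-0.1},{"tx":-0.012,"ty":0.076,"tz":0,"ax":0,"ay":0,"az":-0.2},{"tx":-0.018,"ty":0.1,"tz":0,"ax":0,"ay":0,"az":-0.265},{"tx":-0.018,"ty":0.1,"tz":0,"ax":0,"ay":0,"az":-0.265},{"tx":-0.018,"ty":0.1,"tz":0,"ax":0,"ay":0,"az":-0.265}]'

```text
time_s: 21.37
position: [0.594, 0.1174, 0.1304]
tcp_rot: [0.681, 0.733, -0.002, -0.001]
force: [-0.1, -0.9, -1.7]
gripper_width: 0.0175
```

```bash
python3 - <<'E'
from h import *
for i in range(3): im,d,P=cloud('wrist','w18.png')
np.savez('/tmp/tray',im=im,d=d,P=P)
s=state();print(s['position'].round(4),s['tcp_rot'].round(3),s['time_s'])
E
```

```text
[0.5953 0.1134 0.1317] [ 0.683  0.73  -0.001  0.   ] 21.5167
```

View pics/w18.png

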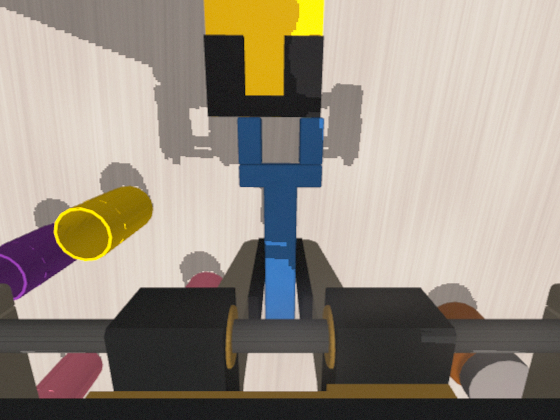

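The spanner is level, and the tray's handle-slot end shows at rows 36–116, columns 205–323. The tool is already turned to within about 0.5° of it. I'll measure the slot from this picture.

```bash
python3 - <<'E'
from h import *
z=np.load('/tmp/tray.npz'); im,P=z['im'],z['P']
H,S,V=cv2.split(cv2.cvtColor(im,cv2.COLOR_BGR2HSV))
yel=(H>18)&(H<36)&(S>150)&roi(P,190,340,0,110)&(P[...,2]<.015)
q=P[yel]; print('z',np.median(q[:,2])); q=q[:,:2]
# slot only rows 40..93
s=yel&roi(P,190,340,40,94); q=P[s][:,:2]
th=np.radians(93.8); 
for it in range(4):
    d=np.array([np.cos(th),np.sin(th)]); n=np.array([-d[1],d[0]]); c=np.array([.5705,.281])
    a=(q-c)@d;l=(q-c)@n; xs=[];m=[]
    for x in np.arange(-.07,-.03,.004):
        k=(a>=x)&(a<x+.004)
        if k.sum()>10: xs.append(x+.002);m.append((l[k].min()+l[k].max())/2)
    kk,c0=np.polyfit(xs,m,1); th+=kk
print('deg',np.degrees(th),'lat at slot',np.mean(m),'slot end',a.min(),'width',l.max()-l.min())
n2=P[yel][:,:2]; a2=(n2-c)@d; l2=(n2-c)@n; print('notch start',np.percentile(a2[abs(l2)>.03],2))
b=(H>95)&(H<125)&(S>120)&roi(P,230,330,110,300); q=P[b]; zm=np.nanmedian(q[:,2]); q=q[abs(q[:,2]-zm)<.012]
sl=q[:,:2]; r=cv2.minAreaRect(sl.astype(np.float32)); print('spanner',zm,r)
s=np.array([.5953,.1134]); print('jaw end rel tcp',((sl-s)@d).max())
E
```

```text
z 0.00556881193475911
deg 93.0971124121818 lat at slot -8.412706978135853e-06 slot end -0.06938628355470221 width 0.03496165737127829
notch start -0.02368768754257678
spanner 0.1382674122070401 ((0.5939849019050598, 0.13942909240722656), (0.04340606555342674, 0.10362468659877777), 3.989497661590576)
jaw end rel tcp 0.07815863323725541
```

>>> drive_tool --plan '[{"tx":-0.005,"ty":0.036,"tz":0,"ax":0,"ay":0,"az":0},{"tx":-0.01,"ty":0.072,"tz":0,"ax":0,"ay":0,"az":0},{"tx":-0.016,"ty":0.108,"tz":0,"ax":0,"ay":0,"az":0},{"tx":-0.021,"ty":0.144,"tz":0,"ax":0,"ay":0,"az":0},{"tx":-0.025,"ty":0.169,"tz":0,"ax":0,"ay":0,"az":0}]'

```text
time_s: 21.93
position: [0.5702, 0.2866, 0.132]
tcp_rot: [0.682, 0.731, 0.0, -0.0]
force: [-0.2, -0.3, -1.9]
gripper_width: 0.0171
```

>>> drive_tool --plan '[{"tx":0,"ty":0,"tz":-0.02,"ax":0,"ay":0,"az":0},{"tx":0,"ty":0,"tz":-0.045,"ax":0,"ay":0,"az":0},{"tx":0,"ty":0,"tz":-0.065,"ax":0,"ay":0,"az":0},{"tx":0,"ty":0,"tz":-0.08,"ax":0,"ay":0,"az":0},{"tx":0,"ty":0,"tz":-0.08,"ax":0,"ay":0,"az":0}]'

```text
time_s: 22.35
position: [0.569, 0.2818, 0.049]
tcp_rot: [0.683, 0.73, -0.003, -0.001]
force: [-1.2, -0.7, -2.1]
gripper_width: 0.0174
```

>>> drive_tool --plan '[{"tx":0,"ty":0,"tz":0,"ax":0,"ay":0,"az":0},{"tx":0,"ty":0,"tz":0,"ax":0,"ay":0,"az":0},{"tx":0,"ty":0,"tz":0,"ax":0,"ay":0,"az":0}]'

```text
time_s: 22.6
position: [0.5718, 0.2844, 0.0538]
tcp_rot: [0.683, 0.731, 0.001, 0.0]
force: [-0.1, 0.1, -1.1]
gripper_width: 0.0172
```

```bash
python3 - <<'E'
from h import *
im,d,P=cloud('wrist','w19.png')
np.savez('/tmp/tray2',im=im,d=d,P=P)
s=state();print(s['position'].round(4),s['tcp_rot'].round(3),s['time_s'])
E
```

```text
[0.5716 0.2846 0.0538] [0.682 0.731 0.001 0.   ] 22.65
```

View pics/w19.png

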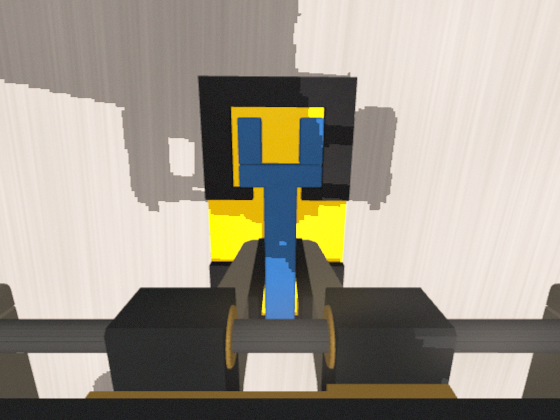

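The spanner hangs over its pocket: jaw pocket at columns 233–324, spanner head at 238–322. A quick numeric check before lowering.

```bash
python3 - <<'E'
from h import *
z=np.load('/tmp/tray2.npz'); im,P=z['im'],z['P']
H,S,V=cv2.split(cv2.cvtColor(im,cv2.COLOR_BGR2HSV)); Z=P[...,2]
th=np.radians(93.6); d=np.array([np.cos(th),np.sin(th)]); n=np.array([-d[1],d[0]]); c=np.array([.5716,.2846])
yel=(H>18)&(H<36)&(S>150)&(Z<.015)&(Z>-.005)
q=P[yel&roi(P,200,360,90,185)][:,:2]; a=(q-c)@d;l=(q-c)@n
m=(a>.045); print('pocket end',a.max(),'lat',l[m].min(),l[m].max())
q=P[yel&roi(P,200,360,205,262)][:,:2]; a=(q-c)@d;l=(q-c)@n; print('notch',np.percentile(a,[1,99]),l.min(),l.max())
b=(H>95)&(H<125)&(S>120)&roi(P,230,330,110,300); q=P[b]; zm=np.nanmedian(q[:,2]); q=q[abs(q[:,2]-zm)<.01]
a=(q[:,:2]-c)@d;l=(q[:,:2]-c)@n; print('spanner top z',zm,'end',a.max(),'lat',l.min(),l.max(),cv2.minAreaRect(q[:,:2].astype(np.float32)))
A=np.c_[q[:,:2]-c,np.ones(len(q))]; print(np.linalg.lstsq(A,q[:,2],rcond=None)[0])
E
```

```text
pocket end 0.08457118920424044 lat -0.029329806184974834 0.032944986288414434
notch [-0.02699805  0.0165206 ] -0.04962186211253634 0.051632938888478204
spanner top z 0.06084342455457355 end 0.07659104215118015 lat -0.022244393345283588 0.021102139262373237 ((0.5707198977470398, 0.30924850702285767), (0.04337717220187187, 0.1036914736032486), 3.886308431625366)
[ 0.00501527 -0.00123935  0.06090734]
```

>>> drive_tool --plan '[{"tx":-0.002,"ty":-0.001,"tz":-0.008,"ax":0,"ay":0,"az":0},{"tx":-0.002,"ty":-0.001,"tz":-0.016,"ax":0,"ay":0,"az":0},{"tx":-0.002,"ty":-0.001,"tz":-0.024,"ax":0,"ay":0,"az":0},{"tx":-0.002,"ty":-0.001,"tz":-0.03,"ax":0,"ay":0,"az":0},{"tx":-0.002,"ty":-0.001,"tz":-0.035,"ax":0,"ay":0,"az":0}]'

```text
time_s: 23.07
position: [0.568, 0.2833, 0.0161]
tcp_rot: [0.682, 0.731, -0.001, -0.0]
force: [-0.9, -0.4, -1.3]
gripper_width: 0.0175
```

>>> drive_tool --plan '[{"tx":0,"ty":0,"tz":-0.003,"ax":0,"ay":0,"az":0},{"tx":0,"ty":0,"tz":-0.006,"ax":0,"ay":0,"az":0},{"tx":0,"ty":0,"tz":-0.009,"ax":0,"ay":0,"az":0},{"tx":0,"ty":0,"tz":-0.009,"ax":0,"ay":0,"az":0},{"tx":0,"ty":0,"tz":-0.009,"ax":0,"ay":0,"az":0}]'

```text
time_s: 23.48
position: [0.5688, 0.2834, 0.0085]
tcp_rot: [0.682, 0.731, 0.0, 0.0]
force: [0.5, 0.0, -0.4]
gripper_width: 0.0175
```

```bash
python3 - <<'E'
from h import *
im,d,P=cloud('wrist','w20.png')
s=state();print(s['position'].round(4),s['force'].round(1),s['time_s'])
H,S,V=cv2.split(cv2.cvtColor(im,cv2.COLOR_BGR2HSV))
b=(H>95)&(H<125)&(S>120)&roi(P,230,330,110,300); q=P[b]; zm=np.nanmedian(q[:,2]); print(zm)
E
```

```text
[0.5687 0.2835 0.0084] [ 0.2 -1.1 -1.5] 23.5333
0.015520245608231245
```

View pics/w20.png

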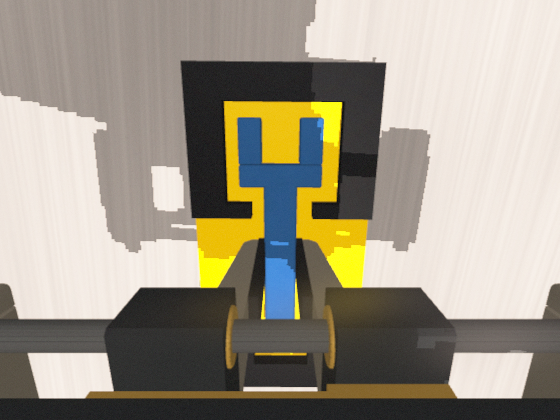

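The spanner's top is at 0.0155 (0.016 expected when down), and it is centred in the pocket with a gap on all sides. I'll release, raise and verify everything.

>>> drive_tool --plan '[{"tx":0,"ty":0,"tz":0,"ax":0,"ay":0,"az":0},{"tx":0,"ty":0,"tz":0,"ax":0,"ay":0,"az":0},{"tx":0,"ty":0,"tz":0,"ax":0,"ay":0,"az":0},{"tx":0,"ty":0,"tz":0,"ax":0,"ay":0,"az":0}]' --claw 55

```text
time_s: 23.87
position: [0.5687, 0.2836, 0.0085]
tcp_rot: [0.682, 0.731, 0.0, 0.0]
force: [-0.8, 0.5, -0.4]
gripper_width: 0.042
```

>>> drive_tool --plan '[{"tx":0,"ty":0,"tz":0.02,"ax":0,"ay":0,"az":0},{"tx":0,"ty":0,"tz":0.05,"ax":0,"ay":0,"az":0},{"tx":0,"ty":0,"tz":0.09,"ax":0,"ay":0,"az":0},{"tx":0,"ty":0,"tz":0.13,"ax":0,"ay":0,"az":0},{"tx":0,"ty":0,"tz":0.16,"ax":0,"ay":0,"az":0}]'

```text
time_s: 24.28
position: [0.5694, 0.2834, 0.1716]
tcp_rot: [0.682, 0.731, 0.001, 0.0]
force: [0.5, 0.1, 0.3]
gripper_width: 0.0509
```

>>> drive_tool --plan '[{"tx":0,"ty":-0.03,"tz":0.03,"ax":0,"ay":0,"az":0},{"tx":0,"ty":-0.06,"tz":0.05,"ax":0,"ay":0,"az":0},{"tx":0,"ty":-0.06,"tz":0.05,"ax":0,"ay":0,"az":0},{"tx":0,"ty":-0.06,"tz":0.05,"ax":0,"ay":0,"az":0}]'

```text
time_s: 24.62
position: [0.5697, 0.2216, 0.2204]
tcp_rot: [0.684, 0.73, 0.002, 0.0]
force: [-0.7, 0.6, -0.2]
gripper_width: 0.0505
```

```bash
python3 - <<'E'
from h import *
for i in range(2): im,d,P=cloud('wrist','w21.png')
s=state();print(s['position'].round(4),s['force'].round(1),s['time_s'],s['gripper_width'])
H,S,V=cv2.split(cv2.cvtColor(im,cv2.COLOR_BGR2HSV)); Z=P[...,2]
b=(H>95)&(H<125)&(S>150)&roi(P,200,360,30,300)&(Z>.0)&(Z<.04); q=P[b]
print(np.percentile(q[:,2],[5,50,95]),cv2.minAreaRect(q[:,:2].astype(np.float32)))
A=np.c_[q[:,:2]-q[:,:2].mean(0),np.ones(len(q))]; print(np.linalg.lstsq(A,q[:,2],rcond=None)[0])
im,d,P=cloud('scene','scene1.png')
cv2.imwrite('pics/s1c.png',cv2.resize(im[130:300,190:470],None,fx=2.8,fy=2.8,interpolation=cv2.INTER_CUBIC))
im,d,P=cloud('top','top1.png')
Z=P[...,2]
for n,u,v,r in [('bowl',124,296,20),('jar',291,131,16),('tumbler',464,269,20)]:
    m=roi(P,u-r,u+r,v-r,v+r)&(Z>.02)&(Z<.2); q=P[m]; t=q[q[:,2]>np.percentile(q[:,2],95)-.008]; print(n,cv2.minEnclosingCircle(t[:,:2].astype(np.float32)))
E
```

```text
[0.568  0.2243 0.2179] [ 0.7 -0.1 -1. ] 24.7167 0.050717620771358385
[0.01419502 0.01548463 0.01675991] ((0.5686928033828735, 0.29023075103759766), (0.04181469604372978, 0.13774025440216064), 3.617765188217163)
[0.00080532 0.00048246 0.01547495]
bowl ((0.3347550630569458, 0.4672638177871704), 0.044714126735925674)
jar ((0.7934412956237793, -0.015367952175438404), 0.028285767883062363)
tumbler ((0.39040395617485046, -0.47813165187835693), 0.03611454367637634)
```

View pics/w21.png

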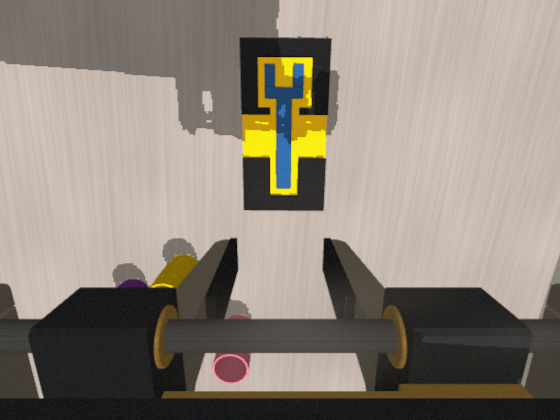

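View pics/s1c.png

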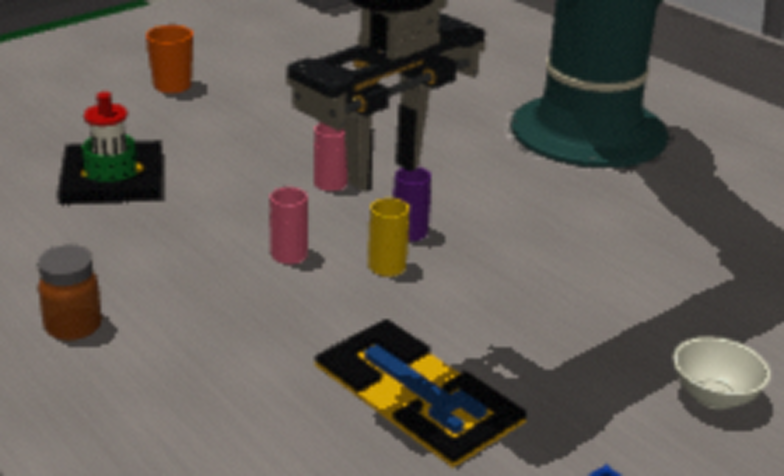

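View pics/top1.png

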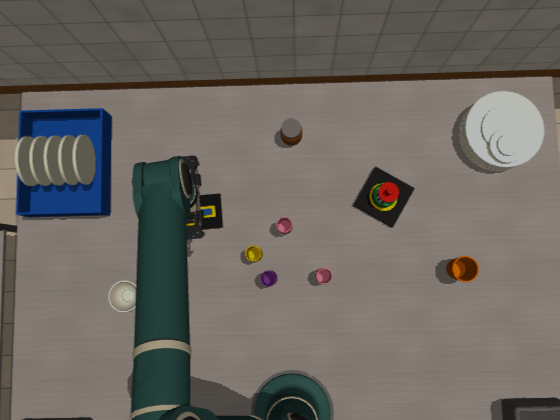

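The wrist picture shows the spanner down in its pocket at (284,120). The scene crop shows the cup, tube and stopper stack upright in the round tray at (105,140). The bystanders have not moved and the gripper is clear. Handing in.

```bash
python3 - <<'E'
from h import *
print(close_job())
E
```

```text
the job is handed in; nothing more can be done
None
```

All four parts were put away in the order asked and the job is handed in, at about 25 s of the 102 s allowed. No verdict was reported.

**What I did**
- I placed the cup in the well, the tube in the cup, the stopper in the tube, then the spanner in its tray.
- The cup first came down on the well's edge, about 8 mm off. I lifted and re-centred it before letting go.

**Last checks**
- **Cup:** about (0.604, -0.280), within 2 mm of the well centre, with its rim at 0.0515 (0.051 expected).
- **Tube:** about 1 mm from the cup's centre, with its rim at about 0.09 as expected.
- **Stopper:** within about 1.5 mm of the tube's centre, flange on the rim, knob top at about 0.122.
- **Spanner:** level, with its top at 0.0155 (0.016 expected) and within about 3 mm of the pocket's centre.
- **Bystanders:** the bowl, jar and tumbler were within 1 mm of where they started.
- **Gripper:** open and clear of everything.

**Readings that disagreed**
- The finger opening read 16 to 17 mm on the 18 mm stopper knob, although the grip looked sound in the picture.
- One camera fit of the held tube caught finger points, so I ignored it and used the arm's position instead.

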